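Send the welded bracket down the drop-off chute

ROBOT

A 6-joint arm with a two-finger parallel gripper is mounted at the origin on the work surface. World frame = base frame: x ahead of the robot, y to its left, z up, the work surface at z = 0. Lengths are in m, angles in rad, forces in N, time in s.
With the tool pointing down it reaches from about 0.35 to 0.975 m from the base axis. Payload 4.9 kg.
Tool frame: the origin (TCP) lies on the mounting face of the last link; the fingertips stand 173 mm ahead of it and the grasp point (between the pads) lies 155 mm ahead of it; z points along the fingers, y is the direction in which the jaws open and shut (so a half turn about z gives the same grasp; the last joint's range is limited). The gripper opens to 85 mm and grips with 20 to 120 N. Pads are 22 mm wide; open, the fingers measure 114 mm over their backs; the gripper's body (76 mm by 85 mm) begins 54 mm behind the grasp point. The pads swing forward as they close: fully open they stand 13 mm farther back than shut.
Start: joints at [-1.36, 0.053, 1.613, -0, 1.476, -0.119], TCP at [0.202, -0.591, 0.405] pointing down, gripper open.
Joint ranges: [-3.01, 3.01], [-1.01, 2.22], [0.06, 2.58], [-1.02, 4.17], [0.09, 2.62], [-3.14, 3.14]. Speed limits (rad/s): [2.57, 2.57, 3.14, 3.14, 3.14, 3.14].

INTERFACE

Orientations are given as a rotation vector (axis times angle).
In Python, from station import ctrl gives the robot as it stands. The module is installed in compiled form; this text tells all that it offers.
- The arm moves only by the tool jog_arm, never from a script. Its argument "steps" is a list of rows, each a list of 2 entries, a list of its own where there are three numbers: the shift along the tool's x, y, z in cm, then the turn, a rotation vector about the tool's x, y, z in degrees. In form: [[[tx, ty, tz], [rx, ry, rz]], ...]. A call has 1 to 8 rows; each row shifts and turns the pose as measured when the row begins, along the tool's axes as they then stand; what a row does not reach is not made up. A row lasts 1/10 s, in which the tool goes at most 50 mm and 8.59 degrees, less where a joint would pass 70% of its speed; a pose out of reach is approached as far as the arm can. A call is refused whole if a number of a shift passes 5 or a number of a turn 8.59, either way. A call with a gripper value outside its range is refused whole. "fingers" is the gripper command: -1 is shut, 1 is fully open, values between are in proportion, set as the call begins (left out, the last holds). The fingers move at their own pace and stop on an object; "grip_force" is the grip in N (left out, the last holds). Time passes only in rows, so rows that do not move let the fingers close. It gives the time, the measured TCP pose, the force and the opening at its end, in the units of the state.
- ctrl.get_obs(): the state, without advancing time (a new reading comes with each control period).
- ctrl.get_image(name): name is "scene" or "side" or "wrist"; returns the picture (480x640x3 uint8, red, green, blue); there is no depth.
- ctrl.camera_info(name): a dict with "K" (3x3 intrinsics, pixels), "camera_from_world" (4x4, takes a point from world to camera coordinates). Camera axes: x right, y up, looking along -z (the intrinsics and any distortion apply to the point x, -y, -z); pixel columns grow to the right and rows downward; lengths in m; the calibration is good to about 2 mm. The wrist camera is an equidistant fisheye: a pixel r from the principal point sees the ray r / f radians off the axis. A picture is of the moment at which its call begins: read the wrist's pose just before it. camera_info takes no time and is no camera call; for the wrist camera it gives the pose at the moment of the call.
- ctrl.finish_job(): hands the job in, once; it reports no verdict.
The state is a dict: "t": time; "q": joint angles; "dq": joint speeds; "effort": joint torques, N m; "tool_pos": TCP position; "tool_rot": TCP orientation; "contact_force": force on the tool from outside, world axes, zero at the start; "wrist_torque": the same for the moment, N m; "opening": finger opening in m.
Only numpy, scipy, OpenCV 4.12 (cv2) and the standard library are available. Lean on these libraries where they do the work, as an engineer would, in place of code of your own. Each camera call takes 0.05 s, during which the arm holds its last target.

TASK

Push the freshly welded bracket (the short square tube with a thick end plate) along the apron sheet with your fingertips, in through the hanging flap of the drop-off chute on the bench end, until it goes over the sill and slides down to rest in the chute below. Then draw the fingers back out so that the flap hangs shut again. The bracket is hot: only push it, never lift it, and leave the other things on the bench where they lie.

Things in the scene. Friction and masses are not known exactly. Their poses are not given: they have to be found in the camera images.
- bracket: The work: dark steel bracket, 0.69 kg, in one piece: square hollow tube 50 x 50 mm (3 mm wall, 70 mm long, open at its +x end) welded to an end plate 12 mm thick (x), 80 mm wide (y), 50 mm high; 82 mm long in all, top and underside flush. Origin: centre of the underside, midway along the 82 mm; x from plate to open end, z up. Centre of mass near x = -16 mm, 25 mm up.
- plate_face (a point): Centre of the bracket's flat outer plate face (at bracket x = -41 mm; 80 mm wide, 50 mm high; this point 25 mm up): the face to push from. At the start the bracket lies on the apron, its open end towards the chute within about 20 degrees of the chute's x axis, 160 to 260 mm short of the flap, up to 60 mm to the side. It slides with a push of about 3 to 8 N.
- chute: Sheet-steel drop-off chute, fixed on the bench's left end (+y), mouth facing along the bench. Origin: on the bench top, mid-doorway, under the shut flap; x level into the chute, z up. Doorway 150 mm wide between 90 mm high cheeks (x = -12 to +45 mm), 73 mm clear under the hinge rod; over the rod a flat bar, x = -10 to +6 mm, top at z = 92 mm; nothing above or behind the bar.
- sill_edge (a point): Middle of the sill edge, at chute x = +35 mm, z = 3 mm. The floor in front of and in the doorway is the apron, a level sheet 3 mm thick and 260 mm wide lying on the bench from x = -400 mm to this edge. From here a slide falls at 45 degrees, then bends to a gently sloping foot tray with side walls and end lip, open on top, 120 to 150 mm below the bench top.
- doorway (a point): Middle of the doorway floor, under the flap, 3 mm above the bench. The bracket tips over the sill edge and slides off by itself once its centre of mass passes the edge: its plate face is then about 10 mm inside the flap (at most 25 mm). Upright fingers strike the bar before that; fingers leaning 25 to 45 degrees, tips ahead, pass under it. Meanwhile the flap lies on bracket or fingers.
- flap_edge (a point): Middle of the flap's lower, rounded edge. The flap is a plain metal sheet, 144 mm wide, 2 mm thick, 75 mm from the hinge axis (80 mm above the bench) to this edge, 0.18 kg, hanging in the doorway 2 mm above the apron.
- flap (a joint): Angle of the flap in rad: 0 hanging upright, shut; grows as the lower edge swings into the chute, up to 1.4. It cannot swing outwards. It falls shut by its own weight; about 1 to 2 N on it from the bracket opens it.
- tube_offcut: Bystander: plain bright square tube, 50 x 50 x 110 mm, without a plate, lying on the bench; origin: centre of its underside, x along the tube.
- chipping_hammer: Bystander: chipping hammer 220 mm long and 147 mm across its head, lying on the bench, up to 27 mm high; origin: on the bench, 70 mm behind the head, x towards the head.
- magnet_square: Bystander: grey triangular magnetic welding square, about 90 x 90 x 22 mm, lying flat; origin: underside, near the middle.
There are look-alikes about, which are no part of the job. Several things look just like the bracket: the one meant starts farthest from the robot's base.

How it is judged:
By the outcome, as a careful person would: the job done as asked, in the order asked, and still so for the second after the job is handed in, with the robot touching nothing.
It also fails if it takes over 54 s, if anything falls off the work surface, if the arm or the gripper's body presses on something with over 40 N, if the wrist force passes 120 N, or if a joint passes its speed limit or range.

## Working session

There is one attempt and no reset: what is moved stays moved. The work goes in short steps, Python scripts to look and compute and a tool call to move; the robot and the scene stay as the last step left them, time stands still between calls to the robot, and variables do not carry over. Pictures are saved under pics/ and viewed, and the job is handed in when it is done.

Besides the shell and the picture viewer there is one more tool, called after ">>>" by a JSON object that holds its "name" and its "arguments", one argument or row to a line. jog_arm: Moves the arm, as the interface text tells. Its arguments: {"type":"object","properties":{"steps":{"type":"array","items":{"type":"array"}},"fingers":{"type":"number"},"grip_force":{"type":"number"}},"required":["steps"]}

```bash
ls; mkdir -p pics; python3 - <<'E'
from station import ctrl
import cv2
o=ctrl.get_obs();print(o)
for n in("scene","side"):
    im=ctrl.get_image(n);cv2.imwrite(f"pics/{n}0.png",im[:,:,::-1])
    c=ctrl.camera_info(n);print(n,c)
E
```

```text
pics
{'t': 0.0, 'q': array([-1.35998212e+00,  5.33073208e-02,  1.61430931e+00, -1.16710680e-05,
        1.47600473e+00, -1.19037306e-01]), 'dq': array([-0.00138125,  0.00046537,  0.00045971, -0.00052313,  0.00049839,
        0.00064554]), 'effort': array([-9.90602825e-05, -3.93684483e+01, -3.70180428e+01, -1.92738248e-04,
        7.05634229e-03,  7.72820794e-07]), 'tool_pos': array([ 0.20235694, -0.5910372 ,  0.40348423]), 'tool_rot': array([-3.09696412e+00, -5.15452927e-01,  1.64304929e-04]), 'contact_force': array([-0.01256286, -0.33695613,  0.31455362]), 'wrist_torque': array([ 0.00748286,  0.0389657 , -0.02513961]), 'opening': 0.08528094162681948}
scene {'K': array([[559.38184926,   0.        , 318.45300301],
       [  0.        , 559.38184926, 240.92943411],
       [  0.        ,   0.        ,   1.        ]]), 'camera_from_world': array([[ 0.53311998,  0.84600935, -0.00715961, -0.18435496],
       [-0.54630855,  0.35069804,  0.7606299 ,  0.23036892],
       [ 0.64601088, -0.40159564,  0.64914628, -1.47164712],
       [ 0.        ,  0.        ,  0.        ,  1.        ]])}
side {'K': array([[550.26205778,   0.        , 323.76319309],
       [  0.        , 550.26205778, 240.29885093],
       [  0.        ,   0.        ,   1.        ]]), 'camera_from_world': array([[-0.69452769, -0.71944889, -0.00495877,  0.26616771],
       [ 0.38482915, -0.37730478,  0.8423465 , -0.28389047],
       [-0.60789622,  0.58312469,  0.53891352, -1.10775339],
       [ 0.        ,  0.        ,  0.        ,  1.        ]])}
```

View pics/scene0.png

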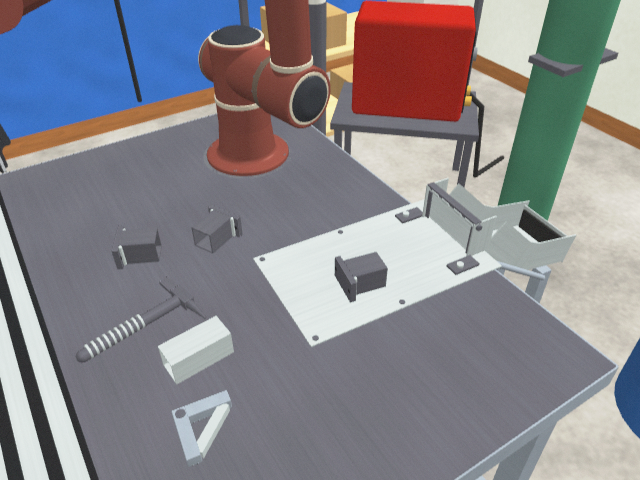

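View pics/side0.png

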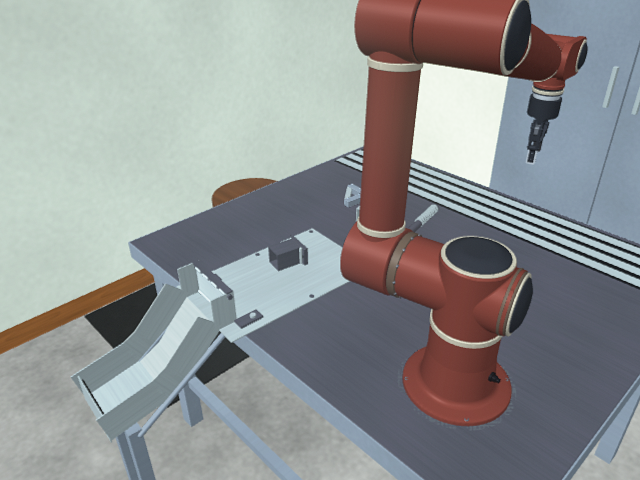

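The scene picture shows three bracket look-alikes, at (138,247), (217,232) and (362,274). Only the one at (362,274) lies on the apron with its open end towards the chute, whose mouth is near (455,215). I'll enlarge it to confirm and take points from the crop.

```bash
python3 - <<'E'
import cv2
im=cv2.imread("pics/scene0.png")
cv2.imwrite("pics/c1.png",cv2.resize(im[235:310,320:400],None,fx=8,fy=8,interpolation=cv2.INTER_CUBIC)[:600])
cv2.imwrite("pics/c2.png",cv2.resize(im[165:295,390:560],None,fx=4.5,fy=4.5,interpolation=cv2.INTER_CUBIC))
im=cv2.imread("pics/side0.png")
cv2.imwrite("pics/c3.png",cv2.resize(im[215:345,165:325],None,fx=4.5,fy=4.5,interpolation=cv2.INTER_CUBIC))
E
```

```text
(no output)
```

View pics/c1.png

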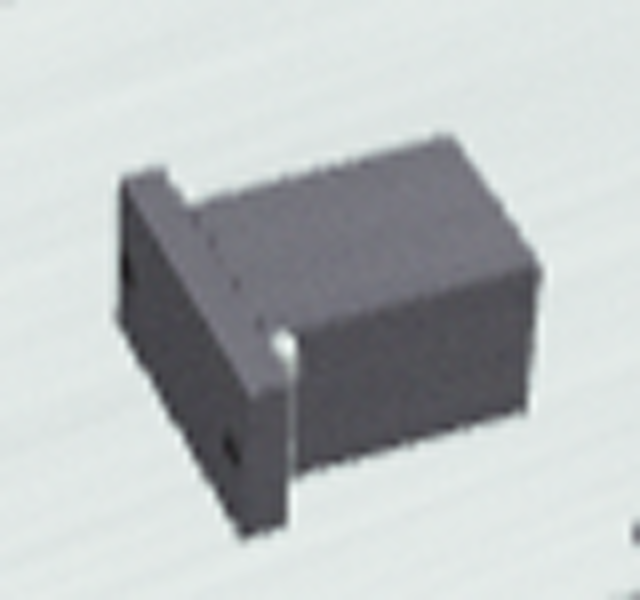

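View pics/c2.png

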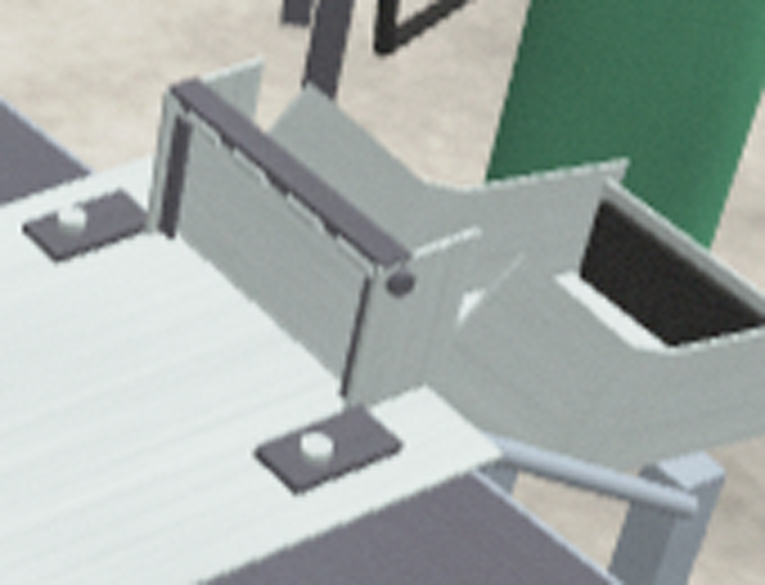

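View pics/c3.png

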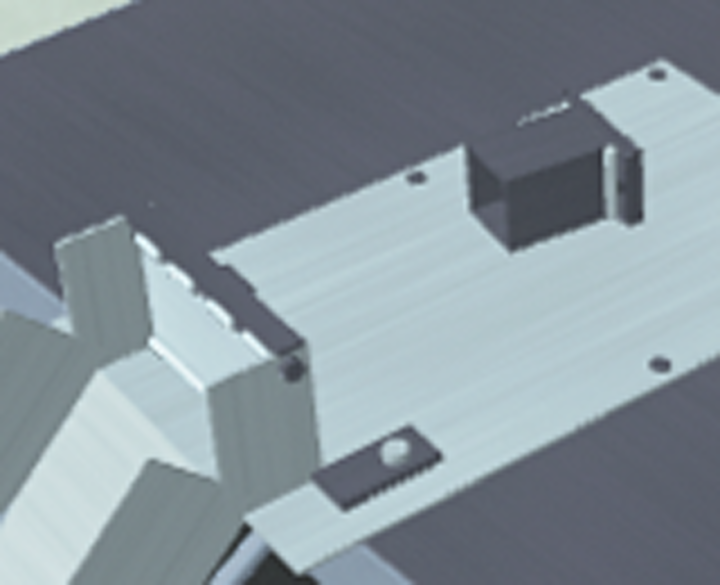

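The crop confirms the dark plate-and-tube bracket on the apron, with its plate on the left and open end to the right, towards the flap. Next I'll work out the poses.

```bash
cat > h.py <<'E'
import numpy as np
from station import ctrl
def ray(n,u,v,z,c=None):
    c=c or ctrl.camera_info(n);K=c["K"];M=np.array(c["camera_from_world"])
    d=np.array([(u-K[0,2])/K[0,0],-(v-K[1,2])/K[1,1],-1.]);R=M[:3,:3]
    o=-R.T@M[:3,3];d=R.T@d
    return o+d*(z-o[2])/d[2]
def proj(n,P,c=None):
    c=c or ctrl.camera_info(n);K=c["K"];M=np.array(c["camera_from_world"])
    p=(M[:3,:3]@np.atleast_2d(P).T).T+M[:3,3]
    return np.c_[K[0,0]*p[:,0]/-p[:,2]+K[0,2],K[1,1]*p[:,1]/p[:,2]+K[1,2]]
E
python3 - <<'E'
from h import *
np.set_printoptions(precision=4,suppress=True)
def S(l,z,n="scene"):
    for k,u,v in l:print(n,k,ray(n,u,v,z))
S([("apA",255,260),("apB",313,346),("apC",501.6,265.7)],.003)
S([("apC",231.7,342.3),("apB",311.7,228.3)],.003,"side")
c=lambda x,y:(390+x/4.5,165+y/4.5)
S([("barLr",*c(178,80)),("barLf",*c(168,95)),("barRf",*c(376,270)),("barRr",*c(412,262))],.092)
c=lambda x,y:(165+x/4.5,215+y/4.5)
S([("sillR",*c(207,388)),("sillL",*c(150,342))],.003,"side")
S([("barRr(side)",*c(277,358)),("barRf",*c(305,345))],.092,"side")
c=lambda x,y:(320+x/8,235+y/8)
S([("plL",*c(121,180)),("plR",*c(254,395)),("tuL",*c(450,136)),("tuR",*c(542,268))],.053)
S([("plLb",*c(118,322)),("plRb",*c(242,540)),("tuRb",*c(527,412))],.003)
S([("look1",138,262),("look2",212,250)],.0)
E
```

```text
scene apA [ 0.3834 -0.1779  0.003 ]
scene apB [ 0.6375 -0.195   0.003 ]
scene apC [0.6684 0.2349 0.003 ]
side apC [0.4053 0.2582 0.003 ]
side apB [ 0.6332 -0.1925  0.003 ]
scene barLr [0.4575 0.2125 0.092 ]
scene barLf [0.4645 0.2003 0.092 ]
scene barRf [0.6143 0.1891 0.092 ]
scene barRr [0.6187 0.2062 0.092 ]
side sillR [0.5562 0.2096 0.003 ]
side sillL [0.6116 0.2092 0.003 ]
side barRr(side) [0.452  0.2277 0.092 ]
side barRf [0.4509 0.2119 0.092 ]
scene plL [ 0.5117 -0.066   0.053 ]
scene plR [ 0.5892 -0.0809  0.053 ]
scene tuL [0.5417 0.0103 0.053 ]
scene tuR [0.591  0.0005 0.053 ]
scene plLb [ 0.5095 -0.0647  0.003 ]
scene plRb [ 0.5871 -0.0809  0.003 ]
scene tuRb [0.5894 0.0017 0.003 ]
scene look1 [ 0.2555 -0.3827 -0.    ]
scene look2 [ 0.3035 -0.2387  0.    ]
```

```bash
cat >> h.py <<'E'
from scipy.spatial.transform import Rotation as Ro
np.set_printoptions(precision=4,suppress=True)
O=np.array([.537,.211]); YAW=86.0   # chute origin, chute yaw
def c2w(x,y):
    a=np.radians(YAW);e=np.array([np.cos(a),np.sin(a)]);l=np.array([-e[1],e[0]]);return O+x*e+y*l
def w2c(p):
    a=np.radians(YAW);e=np.array([np.cos(a),np.sin(a)]);l=np.array([-e[1],e[0]]);d=np.array(p[:2])-O;return np.array([d@e,d@l])
L=.173
def pose(tip,yaw,lean,L=L):
    a,t=np.radians([yaw,lean]);f=np.array([np.cos(a),np.sin(a),0]);u=np.array([0,0,1.])
    z=f*np.sin(t)-u*np.cos(t);x=f*np.cos(t)+u*np.sin(t);y=np.cross(z,x)
    return np.array(tip)-L*z,Ro.from_matrix(np.c_[x,y,z])
def cur():
    o=ctrl.get_obs();R=Ro.from_rotvec(o["tool_rot"]);p=np.array(o["tool_pos"]);return o,p,R
def st(L=L):
    o,p,R=cur();M=R.as_matrix();z=M[:,2];x=M[:,0];tip=p+L*z
    lean=np.degrees(np.arctan2(np.hypot(*z[:2]),-z[2]));yaw=np.degrees(np.arctan2(M[0,1],-M[1,1]))+0
    print("t",round(o["t"],2),"tcp",p,"tip",tip,"tipchute",w2c(tip),"yaw",round(yaw+0,2),"lean",round(lean,2),"F",o["contact_force"],"open",round(o["opening"],4),"q",o["q"])
def plan(wps,n=None,vmax=.045,wmax=8.,pr=1):
    """wps: list of (pos,R); rows from current pose (or wps chain)"""
    _,p,R=cur();rows=[]
    for P,Q in wps:
        d=np.linalg.norm(P-p);w=np.degrees((R.inv()*Q).magnitude())
        m=max(1,int(np.ceil(max(d/vmax,w/wmax))))
        rv=(R.inv()*Q).as_rotvec();p0,R0=p,R
        for i in range(m):
            pn=p0+(P-p0)*(i+1)/m;Rn=R0*Ro.from_rotvec(rv*(i+1)/m)
            t=R.inv().apply(pn-p)*100;r=np.degrees((R.inv()*Rn).as_rotvec())
            rows.append([[round(float(v),2)+0. for v in t],[round(float(v),2)+0. for v in r]]);p,R=pn,Rn
    for k in range(0,len(rows),8):print(rows[k:k+8])
E
python3 - <<'E'
from h import *
st()
b=78.7;f=np.array([.196,.981]);face=np.array([.5494,-.0732])
t=face-.06*f
plan([pose([*t,.14],b,0),pose([*t,.12],b,45)])
print(pose([*t,.12],b,45)[0])
E
```

```text
t 0.1 tcp [ 0.2024 -0.5911  0.4036] tip [ 0.2023 -0.5907  0.2306] tipchute [-0.8231  0.278 ] yaw 18.9 lean 0.11 F [ 0.8048 -0.1382  0.0346] open 0.0853 q [-1.36    0.0533  1.6142 -0.      1.476  -0.119 ]
[[[3.58, -2.5, 0.7], [-0.01, -0.01, -4.6]], [[3.77, -2.21, 0.7], [-0.01, -0.01, -4.6]], [[3.94, -1.9, 0.7], [-0.01, -0.01, -4.6]], [[4.08, -1.58, 0.7], [-0.01, -0.01, -4.6]], [[4.19, -1.24, 0.7], [-0.01, -0.01, -4.6]], [[4.28, -0.9, 0.7], [-0.01, -0.01, -4.6]], [[4.34, -0.56, 0.7], [-0.01, -0.01, -4.6]], [[4.37, -0.21, 0.7], [-0.01, -0.01, -4.6]]]
[[[4.37, 0.14, 0.7], [-0.01, -0.01, -4.6]], [[4.34, 0.49, 0.7], [-0.01, -0.01, -4.6]], [[4.29, 0.84, 0.7], [-0.01, -0.01, -4.6]], [[4.21, 1.18, 0.7], [-0.01, -0.01, -4.6]], [[4.1, 1.51, 0.7], [-0.01, -0.01, -4.6]], [[-2.04, 0.0, 1.18], [0.0, 7.5, 0.0]], [[-2.18, 0.0, 0.9], [0.0, 7.5, 0.0]], [[-2.27, 0.0, 0.61], [0.0, 7.5, 0.0]]]
[[[-2.33, 0.0, 0.31], [0.0, 7.5, 0.0]], [[-2.35, 0.0, 0.0], [0.0, 7.5, 0.0]], [[-2.33, 0.0, -0.31], [0.0, 7.5, 0.0]]]
[ 0.5137 -0.252   0.2423]
```

>>> {"name": "jog_arm", "arguments": {
  "steps": [
    [[3.6,-2.5,0.6],[0,0,-4.6]],
    [[3.8,-2.2,0.6],[0,0,-4.6]],
    [[3.9,-1.9,0.6],[0,0,-4.6]],
    [[4.1,-1.6,0.6],[0,0,-4.6]],
    [[4.2,-1.2,0.6],[0,0,-4.6]],
    [[4.3,-0.9,0.6],[0,0,-4.6]],
    [[4.3,-0.6,0.6],[0,0,-4.6]],
    [[4.3,-0.2,0.6],[0,0,-4.6]]
  ],
  "fingers": -0.06
}}

```text
t: 0.9
tool_pos: [0.409, -0.3004, 0.3506]
tool_rot: [-2.762, -1.486, 0.0]
contact_force: [-0.1, -0.1, 0.1]
opening: 0.04
```

```bash
python3 - <<'E'
from h import *
st()
b=78.7;f=np.array([.196,.981]);face=np.array([.5494,-.0732])
t=face-.06*f
plan([pose([*t,.15],b,0),pose([*t,.12],b,45)])
E
```

```text
t 0.9 tcp [ 0.409  -0.3004  0.3506] tip [ 0.4086 -0.2997  0.1776] tipchute [-0.5184  0.0925] yaw 56.56 lean 0.28 F [-0.128  -0.1061  0.1473] open 0.04 q [-0.7806 -0.1926  1.9373  0.0014  1.4016 -0.1973]
[[[4.23, 0.29, 0.56], [-0.04, -0.04, -4.43]], [[4.19, 0.62, 0.56], [-0.04, -0.04, -4.43]], [[4.13, 0.94, 0.56], [-0.04, -0.04, -4.43]], [[4.05, 1.26, 0.56], [-0.04, -0.04, -4.43]], [[3.94, 1.56, 0.55], [-0.04, -0.04, -4.43]], [[-2.04, 0.0, 1.34], [0.0, 7.5, 0.0]], [[-2.2, 0.0, 1.07], [0.0, 7.5, 0.0]], [[-2.32, 0.0, 0.77], [0.0, 7.5, 0.0]]]
[[[-2.4, 0.0, 0.46], [0.0, 7.5, 0.0]], [[-2.44, 0.0, 0.14], [0.0, 7.5, 0.0]], [[-2.44, 0.0, -0.17], [0.0, 7.5, 0.0]]]
```

>>> {"name": "jog_arm", "arguments": {
  "steps": [
    [[4.2,0.3,0.5],[0,0,-4.4]],
    [[4.2,0.6,0.5],[0,0,-4.4]],
    [[4.1,0.9,0.5],[0,0,-4.4]],
    [[4.0,1.2,0.5],[0,0,-4.4]],
    [[3.9,1.5,0.5],[0,0,-4.4]],
    [[-2.0,0,1.3],[0,7.5,0]],
    [[-2.2,0,1.1],[0,7.5,0]],
    [[-2.3,0,0.8],[0,7.5,0]]
  ]
}}

```text
t: 1.7
tool_pos: [0.5314, -0.1711, 0.2817]
tool_rot: [-2.16, -1.843, -0.451]
contact_force: [-0.0, 0.6, -1.0]
opening: 0.0401
```

```bash
python3 - <<'E'
from h import *
st()
b=78.7;f=np.array([.196,.981]);face=np.array([.5494,-.0732])
t=face-.06*f
plan([pose([*t,.12],b,45)])
E
```

```text
t 1.7 tcp [ 0.5314 -0.1711  0.2817] tip [ 0.5423 -0.1027  0.1232] tipchute [-0.3125 -0.0271] yaw 80.92 lean 23.6 F [-0.0294  0.6343 -1.0009] open 0.0401 q [-0.5171  0.0326  1.8628  0.3894  1.4113 -0.4534]
[[[-3.05, -0.16, 0.1], [-0.42, 7.13, 0.61]], [[-3.04, -0.12, -0.28], [-0.42, 7.13, 0.61]], [[-2.99, -0.09, -0.66], [-0.42, 7.13, 0.61]]]
```

>>> {"name": "jog_arm", "arguments": {
  "steps": [
    [[-3.0,-0.2,0.1],[-0.4,7.1,0.6]],
    [[-3.0,-0.1,-0.3],[-0.4,7.1,0.6]],
    [[-3.0,-0.1,-0.7],[-0.4,7.1,0.6]]
  ]
}}

```text
t: 2.0
tool_pos: [0.5129, -0.2521, 0.2406]
tool_rot: [-1.939, -1.596, -0.82]
contact_force: [0.1, 0.4, -0.8]
opening: 0.0402
```

```bash
python3 - <<'E'
from h import *
import cv2
st()
for n in("scene","side","wrist"):
    im=ctrl.get_image(n);cv2.imwrite(f"pics/{n}1.png",im[:,:,::-1])
print(ctrl.camera_info("wrist"))
o,p,R=cur()
for l in(.173,.165,.160):print(proj("scene",[p+R.apply([0,0,l])]),proj("side",[p+R.apply([0,0,l])]))
E
```

```text
t 2.0 tcp [ 0.5129 -0.2521  0.2406] tip [ 0.5369 -0.1303  0.12  ] tipchute [-0.3405 -0.0237] yaw 78.89 lean 45.83 F [ 0.1425  0.3517 -0.7602] open 0.0402 q [-0.7053  0.1833  1.8205  0.6763  1.5968 -0.6573]
{'K': array([[371.6483,   0.    , 321.8779],
       [  0.    , 371.6483, 238.5276],
       [  0.    ,   0.    ,   1.    ]]), 'camera_from_world': array([[ 0.9807, -0.1953, -0.003 , -0.5514],
       [ 0.1697,  0.8444,  0.5082, -0.0673],
       [-0.0967, -0.4989,  0.8612, -0.2704],
       [ 0.    ,  0.    ,  0.    ,  1.    ]])}
[[312.6037 251.4349]] [[319.0664 213.1282]]
[[309.5425 249.8569]] [[320.879  210.6809]]
[[307.613  248.8623]] [[322.0124 209.1506]]
```

View pics/scene1.png

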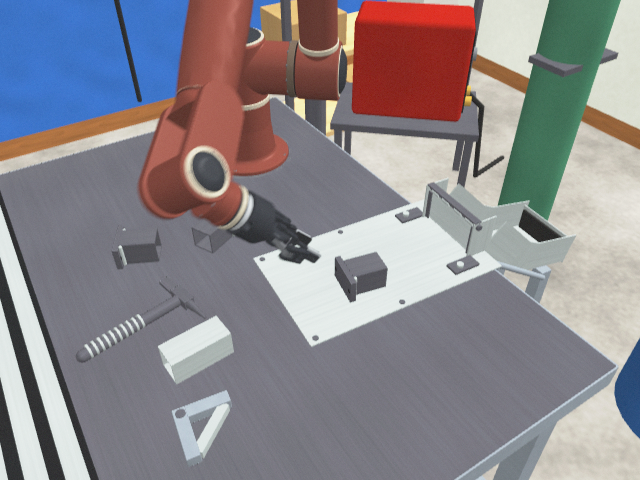

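View pics/side1.png

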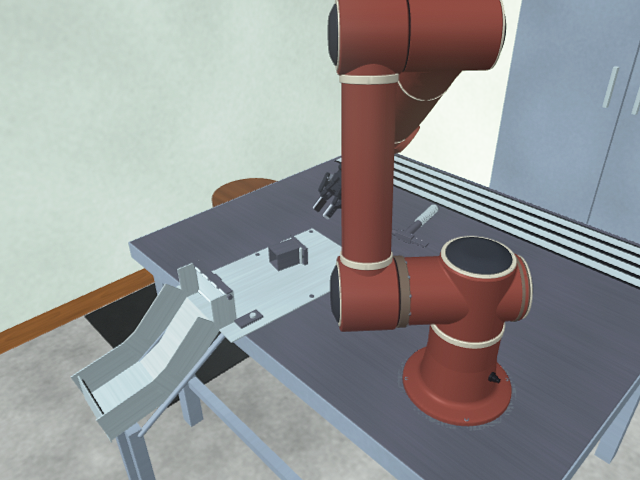

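View pics/wrist1.png

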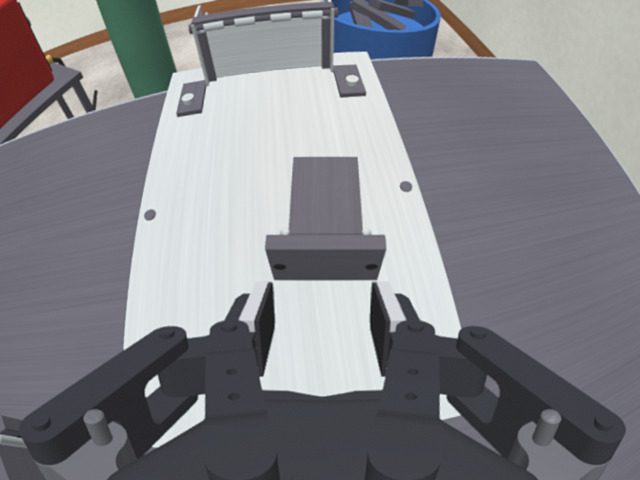

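Scene view: gripper leaning 45°, fingers at about (312,255) behind the plate. Wrist view: plate top edge runs (266,236)–(385,236) between the fingers (258 and 385), and the flap is at top, about (205–330, 10–80). I'll use the wrist view to refine the poses.

```bash
cat >> h.py <<'E'
def wray(u,v,z,c):
    K=c["K"];M=np.array(c["camera_from_world"]);dx,dy=u-K[0,2],v-K[1,2];r=np.hypot(dx,dy);th=r/K[0,0]
    s=np.sin(th)/max(r,1e-9);d=np.array([dx*s,-dy*s,-np.cos(th)]);R=M[:3,:3];o=-R.T@M[:3,3];d=R.T@d
    return o+d*(z-o[2])/d[2]
E
python3 - <<'E'
import cv2
im=cv2.imread("pics/wrist1.png")
cv2.imwrite("pics/w1a.png",cv2.resize(im[0:120,165:385],None,fx=3.6,fy=3.6,interpolation=cv2.INTER_CUBIC))
cv2.imwrite("pics/w1b.png",cv2.resize(im[145:300,250:400],None,fx=3.8,fy=3.8,interpolation=cv2.INTER_CUBIC))
E
```

```text
(no output)
```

View pics/w1a.png

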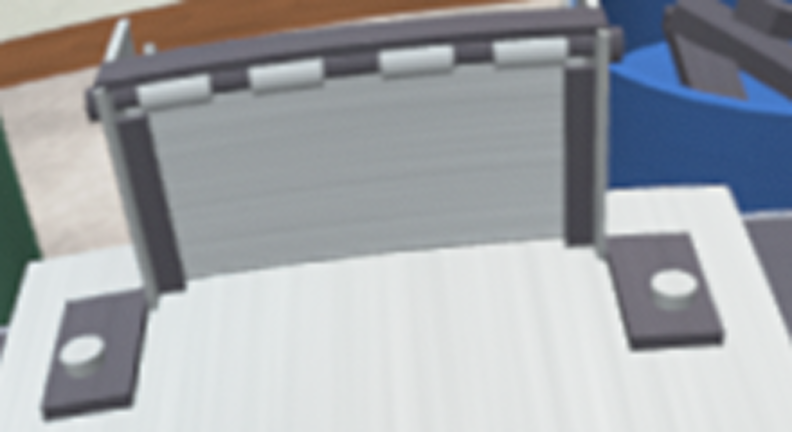

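View pics/w1b.png

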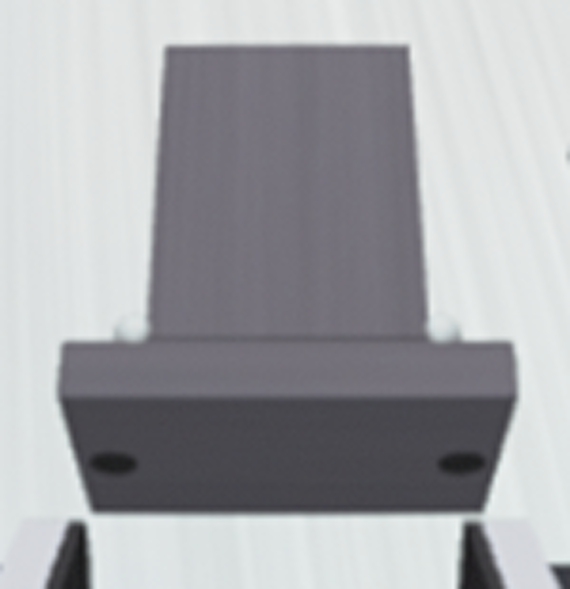

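```bash
python3 - <<'E'
from h import *
c=ctrl.camera_info("wrist")
a=lambda x,y:(165+x/3.6,y/3.6)
b=lambda x,y:(250+x/3.8,145+y/3.8)
for k,z,(u,v) in [("cheekL out bot",.003,a(150,307)),("cheekR out bot",.003,a(603,258)),("stripL in bot",.003,a(186,288)),("stripR in bot",.003,a(567,246)),("flapL bot",.005,a(188,279)),("flapR bot",.005,a(566,240)),
  ("barL front top",.092,a(98,92)),("barR ft",.092,a(608,28)),("apronCL",.003,a(32,262)),("apronCR",.003,a(728,187)),
  ("plTL",.053,b(60,397)),("plTR",.053,b(516,397)),("plBL",.003,b(92,512)),("plBR",.003,b(484,512)),("tuL",.053,b(166,45)),("tuR",.053,b(409,45))]:
    p=wray(u,v,z,c);print(k,p,w2c(p))
E
```

```text
cheekL out bot [0.4591 0.2093 0.003 ] [-0.0072  0.0776]
cheekR out bot [0.6148 0.1973 0.003 ] [-0.0082 -0.0786]
stripL in bot [0.4718 0.2169 0.003 ] [0.0013 0.0655]
stripR in bot [0.6043 0.2073 0.003 ] [ 0.001  -0.0673]
flapL bot [0.4729 0.2194 0.005 ] [0.0039 0.0646]
flapR bot [0.6041 0.2082 0.005 ] [ 0.0019 -0.0671]
barL front top [0.4611 0.2018 0.092 ] [-0.0145  0.0751]
barR ft [0.6147 0.196  0.092 ] [-0.0095 -0.0786]
apronCL [0.4118 0.2575 0.003 ] [0.0377 0.1282]
apronCR [0.6714 0.2382 0.003 ] [ 0.0365 -0.1322]
plTL [ 0.5121 -0.0636  0.053 ] [-0.2757  0.0057]
plTR [ 0.5895 -0.0792  0.053 ] [-0.2858 -0.0726]
plBL [ 0.5119 -0.0629  0.003 ] [-0.275   0.0059]
plBR [ 0.5905 -0.0787  0.003 ] [-0.2853 -0.0736]
tuL [0.5428 0.0141 0.053 ] [-0.196  -0.0195]
tuR [0.5916 0.0043 0.053 ] [-0.2024 -0.0689]
```

```bash
cat >> h.py <<'E'
def wproj(P,c):
    K=c["K"];M=np.array(c["camera_from_world"]);p=M[:3,:3]@np.array(P)+M[:3,3];x,y,z=p[0],-p[1],-p[2]
    rr=np.hypot(x,y);th=np.arctan2(rr,z);return K[:2,2]+K[0,0]*th*np.array([x,y])/rr
E
python3 - <<'E'
from h import *
import cv2
im=cv2.imread("pics/wrist1.png")
cv2.imwrite("pics/w1c.png",cv2.resize(im[265:395,220:430],None,fx=3.8,fy=3.8,interpolation=cv2.INTER_CUBIC))
c=ctrl.camera_info("wrist");o,p,R=cur()
for l in(.173,.168,.163):
  for x in (.011,-.011):
    print(l,x,[wproj(p+R.apply([x,y,l]),c) for y in(-.0345,-.02,.02,.0345)])
E
```

```text
0.173 0.011 [array([238.6396, 277.9392]), array([272.7889, 278.3876]), array([369.5433, 278.4293]), array([403.7254, 278.0099])]
0.173 -0.011 [array([242.6558, 324.3875]), array([275.2002, 325.251 ]), array([367.1537, 325.298 ]), array([399.7266, 324.4672])]
0.168 0.011 [array([236.0871, 282.3466]), array([271.251 , 282.8744]), array([371.0473, 282.9187]), array([406.2471, 282.4215])]
0.168 -0.011 [array([240.4342, 329.8339]), array([273.8669, 330.8025]), array([368.457 , 330.8525]), array([401.9204, 329.9184])]
0.163 0.011 [array([233.3848, 287.0268]), array([269.6196, 287.6466]), array([372.6428, 287.6937]), array([408.917 , 287.1063])]
0.163 -0.011 [array([238.0994, 335.5777]), array([272.4633, 336.6649]), array([369.829, 336.718]), array([404.2263, 335.6673])]
```

View pics/w1c.png

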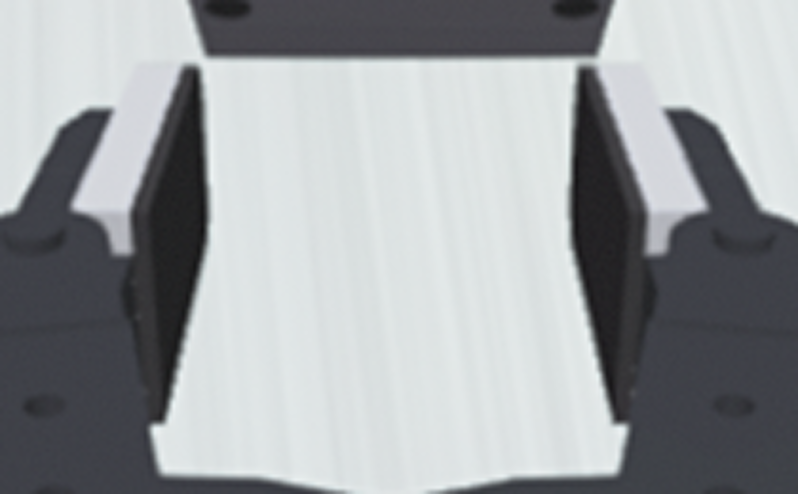

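```bash
cat >> h.py <<'E'
L=.168; LEAN=45.; ZT=.026
def fpose(fx,fy,h,gap=0.,zt=ZT,lean=LEAN,L=L):
    """pose with contact edge at face centre (chute coords fx,fy), heading h deg rel. chute, gap behind"""
    a=np.radians(h);e=.011*np.cos(np.radians(lean))+gap
    w=c2w(fx-e*np.cos(a),fy-e*np.sin(a));return pose([*w,zt],YAW+h,lean,L)
def edge():
    o,p,R=cur();M=R.as_matrix();e=p+R.apply([.011,0,.168]);yaw=np.degrees(np.arctan2(M[0,1],-M[1,1]))
    print("t",round(o["t"],2),"edge chute",w2c(e),"z",round(e[2],4),"head",round(yaw-YAW,2),"lean",round(np.degrees(np.arctan2(M[2,0],-M[2,2])),2),"roll",round(np.degrees(np.arcsin(M[2,1])),2),"F",o["contact_force"],"open",round(o["opening"],4))
E
python3 - <<'E'
from h import *
edge()
plan([fpose(-.280,-.0336,-7.4,gap=.03),fpose(-.280,-.0336,-7.4,gap=.006)],vmax=.03)
E
```

```text
t 2.15 edge chute [-0.3374 -0.0236] z 0.1295 head -7.26 lean 45.57 roll -0.21 F [ 0.098  -0.8277 -0.957 ] open 0.0404
[[[-1.17, 0.06, 2.18], [-0.06, -0.14, -0.01]], [[-1.17, 0.05, 2.18], [-0.06, -0.14, -0.01]], [[-1.16, 0.05, 2.18], [-0.06, -0.14, -0.01]], [[-1.16, 0.05, 2.18], [-0.06, -0.14, -0.01]], [[1.7, 0.0, 1.7], [0.0, 0.0, 0.0]]]
```

>>> {"name": "jog_arm", "arguments": {
  "steps": [
    [[-1.2,0.1,2.2],[0,-0.1,0]],
    [[-1.2,0.1,2.2],[0,-0.1,0]],
    [[-1.2,0,2.2],[0,-0.1,0]],
    [[-1.1,0,2.1],[0,-0.1,0]],
    [[0,0,0],[0,0,0]]
  ]
}}

```text
t: 2.65
tool_pos: [0.5229, -0.2202, 0.1469]
tool_rot: [-1.952, -1.615, -0.802]
contact_force: [-1.6, 0.2, 0.1]
opening: 0.04
```

```bash
python3 - <<'E'
from h import *
import cv2
edge()
plan([fpose(-.280,-.0336,-7.4,gap=.006)],vmax=.03)
for n in("wrist",):
    im=ctrl.get_image(n);cv2.imwrite(f"pics/{n}2.png",im[:,:,::-1])
E
```

```text
t 2.65 edge chute [-0.3066 -0.0316] z 0.0347 head -6.91 lean 44.49 roll 0.23 F [-1.621   0.2176  0.0962] open 0.04
[[[1.26, -0.19, 1.52], [-0.18, 0.51, 0.51]]]
```

View pics/wrist2.png

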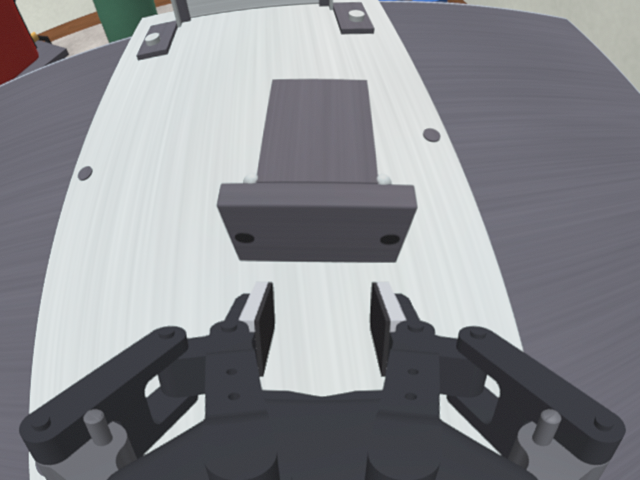

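```bash
cat >> h.py <<'E'
def path(P,h,segs,ds=.008):
    """unicycle from P (COM, chute), heading h deg; segs: (length, turn deg)"""
    out=[];P=np.array(P,float)
    for l,dh in segs:
        m=max(1,round(l/ds))
        for i in range(m):
            hm=np.radians(h+dh/m/2);P=P+l/m*np.array([np.cos(hm),np.sin(hm)]);h+=dh/m
            F=P-.025*np.array([np.cos(np.radians(h)),np.sin(np.radians(h))]);out.append((F[0],F[1],h))
    return out
E
python3 - <<'E'
from h import *
h=-7.4;F=np.array([-.280,-.0336]);P=F+.025*np.array([np.cos(np.radians(h)),np.sin(np.radians(h))])
pts=path(P,h,[(.016,0),(.068,19.4),(.120,0),(.044,-12),(.04,0)])
print(np.array(pts)[-1],np.array(pts)[10])
plan([fpose(*F,h,gap=.004)]+[fpose(*a) for a in pts[:12]],vmax=.012)
E
```

```text
[ 0.0043 -0.0066  0.    ] [-0.1883 -0.0397 12.    ]
[[[0.66, -0.14, 0.92], [-0.02, 0.26, 0.3]], [[0.65, -0.14, 0.92], [-0.02, 0.26, 0.3]], [[0.85, 0.0, 0.85], [0.0, 0.0, 0.0]], [[0.57, 0.0, 0.57], [0.0, 0.0, 0.0]], [[0.61, 0.62, 0.61], [1.71, 0.0, -1.71]], [[0.61, 0.62, 0.61], [1.71, 0.0, -1.71]], [[0.61, 0.62, 0.61], [1.71, 0.0, -1.71]], [[0.61, 0.62, 0.61], [1.71, 0.0, -1.71]]]
[[[0.61, 0.62, 0.61], [1.71, 0.0, -1.71]], [[0.61, 0.62, 0.61], [1.71, 0.0, -1.71]], [[0.61, 0.62, 0.61], [1.71, 0.0, -1.71]], [[0.61, 0.62, 0.61], [1.71, 0.0, -1.71]], [[0.57, 0.0, 0.57], [0.0, 0.0, 0.0]], [[0.57, 0.0, 0.57], [0.0, 0.0, 0.0]]]
```

>>> {"name": "jog_arm", "arguments": {
  "steps": [
    [[0.65,-0.15,0.95],[0,0.3,0.3]],
    [[0.65,-0.15,0.95],[0,0.3,0.3]],
    [[0.6,0,0.6],[0,0,0]],
    [[0.6,0,0.6],[0,0,0]],
    [[0.6,0,0.6],[0,0,0]]
  ]
}}

```text
t: 3.2
tool_pos: [0.5327, -0.1716, 0.1496]
tool_rot: [-1.96, -1.61, -0.811]
contact_force: [0.3, -3.3, -3.0]
opening: 0.0401
```

```bash
python3 - <<'E'
from h import *
import cv2
edge()
for n in("wrist",):
    im=ctrl.get_image(n);cv2.imwrite(f"pics/{n}3.png",im[:,:,::-1])
E
```

```text
t 3.2 edge chute [-0.2575 -0.0395] z 0.0376 head -7.4 lean 44.55 roll 0.49 F [ 0.2951 -3.3177 -3.0499] open 0.0401
```

View pics/wrist3.png

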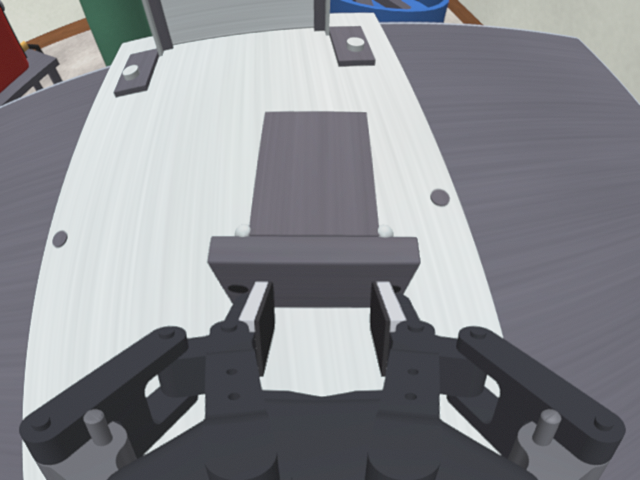

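```bash
python3 - <<'E'
from h import *
import cv2
im=cv2.imread("pics/wrist3.png")
cv2.imwrite("pics/w3b.png",cv2.resize(im[100:320,195:435],None,fx=2.7,fy=2.7,interpolation=cv2.INTER_CUBIC))
E
```

```text
(no output)
```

View pics/w3b.png

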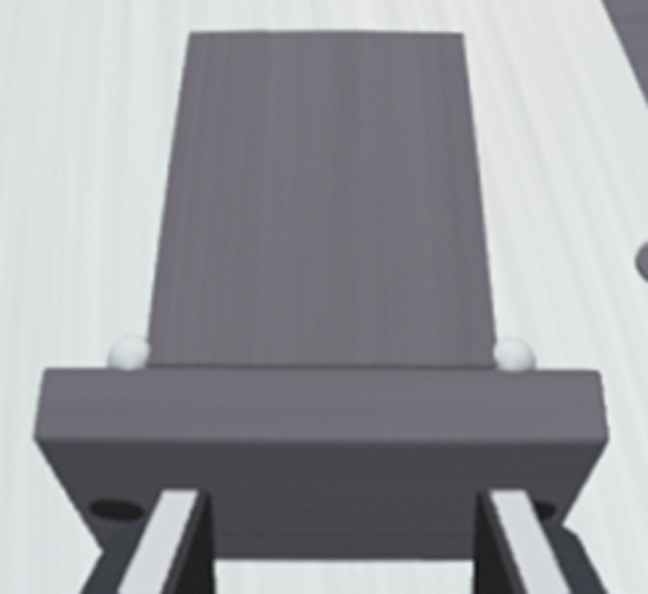

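```bash
cat >> h.py <<'E'
def brk(pL,pR,tL,tR,c=None):
    """plate outer top corners + tube end top corners (wrist px) -> face centre & heading in chute frame"""
    c=c or ctrl.camera_info("wrist");a,b,d,e=[w2c(wray(*q,.053,c)) for q in(pL,pR,tL,tR)]
    h1=np.degrees(np.arctan2((a-b)[1],(a-b)[0]))-90;ax=(d+e)/2-(a+b)/2;h2=np.degrees(np.arctan2(ax[1],ax[0]))
    print("face",(a+b)/2,"width",np.linalg.norm(a-b),"len",np.linalg.norm(ax),"head",h1,h2)
    return (a+b)/2,(h1+h2)/2
E
python3 - <<'E'
from h import *
b=lambda x,y:(195+x/2.7,100+y/2.7)
edge()
F,h=brk(b(36,439),b(607,439),b(190,32),b(463,33))
P=F+.025*np.array([np.cos(np.radians(h)),np.sin(np.radians(h))])
pts=path(P,h,[(.068,12-h),(.120,0),(.044,-12),(.04,0)])
print(pts[-1])
# keep tip's present lateral offset: plan relative to measured edge
print([fpose(*F,h)[0]-cur()[1]])
E
```

```text
t 3.25 edge chute [-0.256  -0.0393] z 0.0379 head -7.34 lean 44.69 roll 0.46 F [-0.1918  0.6285  0.0865] open 0.0401
face [-0.2542 -0.0368] width 0.07907008503019965 len 0.08245531546466359 head -7.039044375537117 -7.3372851156055585
(np.float64(0.014323311430848695), np.float64(-0.007497990281827295), np.float64(1.7763568394002505e-15))
[array([-0.0014,  0.0012, -0.0048])]
```

```bash
python3 - <<'E'
from h import *
h=-7.3;F=np.array([-.256,-.0385]);P=F+.025*np.array([np.cos(np.radians(h)),np.sin(np.radians(h))])
pts=path(P,h,[(.072,21.3),(.112,0),(.048,-14),(.02,0)])
print(pts[8],pts[-1])
plan([fpose(*a) for a in pts[:9]],vmax=.03)
E
```

```text
(np.float64(-0.18399116752490435), np.float64(-0.04354121493553284), 14.000000000000002) (np.float64(-0.008533585092981133), np.float64(-0.004562325071331504), -8.881784197001252e-16)
[[[0.19, 0.62, 0.87], [2.02, 0.32, -1.38]], [[0.57, 0.61, 0.57], [1.67, 0.0, -1.67]], [[0.57, 0.61, 0.57], [1.67, 0.0, -1.67]], [[0.57, 0.61, 0.57], [1.67, 0.0, -1.67]], [[0.57, 0.61, 0.57], [1.67, 0.0, -1.67]], [[0.57, 0.61, 0.57], [1.67, 0.0, -1.67]], [[0.57, 0.61, 0.57], [1.67, 0.0, -1.67]], [[0.57, 0.61, 0.57], [1.67, 0.0, -1.67]]]
[[[0.57, 0.61, 0.57], [1.67, 0.0, -1.67]]]
```

>>> {"name": "jog_arm", "arguments": {
  "steps": [
    [[0.2,0.6,0.9],[2.0,0.3,-1.4]],
    [[0.6,0.6,0.6],[1.7,0,-1.7]],
    [[0.55,0.6,0.55],[1.7,0,-1.7]],
    [[0.55,0.6,0.55],[1.7,0,-1.7]]
  ]
}}

```text
t: 3.65
tool_pos: [0.5633, -0.1427, 0.1474]
tool_rot: [-1.787, -1.747, -0.742]
contact_force: [0.1, -3.9, -1.7]
opening: 0.0401
```

```bash
python3 - <<'E'
from h import *
import cv2
edge()
h=-7.3;F=np.array([-.256,-.0385]);P=F+.025*np.array([np.cos(np.radians(h)),np.sin(np.radians(h))])
pts=path(P,h,[(.072,21.3),(.112,0),(.048,-14),(.02,0)])
print(pts[3])
im=ctrl.get_image("wrist");cv2.imwrite("pics/wrist4.png",im[:,:,::-1])
plan([fpose(*a) for a in pts[4:12]],vmax=.03)
E
```

```text
t 3.65 edge chute [-0.2249 -0.0458] z 0.0359 head 2.59 lean 44.8 roll 0.32 F [ 0.0799 -3.906  -1.6788] open 0.0401
(np.float64(-0.2242509483585692), np.float64(-0.044053266600238304), 2.1666666666666665)
[[[0.32, 0.34, 0.72], [1.52, 0.13, -1.03]], [[0.57, 0.61, 0.57], [1.67, 0.0, -1.67]], [[0.57, 0.61, 0.57], [1.67, 0.0, -1.67]], [[0.57, 0.61, 0.57], [1.67, 0.0, -1.67]], [[0.57, 0.61, 0.57], [1.67, 0.0, -1.67]], [[0.57, 0.0, 0.57], [0.0, 0.0, 0.0]], [[0.57, 0.0, 0.57], [0.0, 0.0, 0.0]], [[0.57, 0.0, 0.57], [0.0, 0.0, 0.0]]]
```

View pics/wrist4.png

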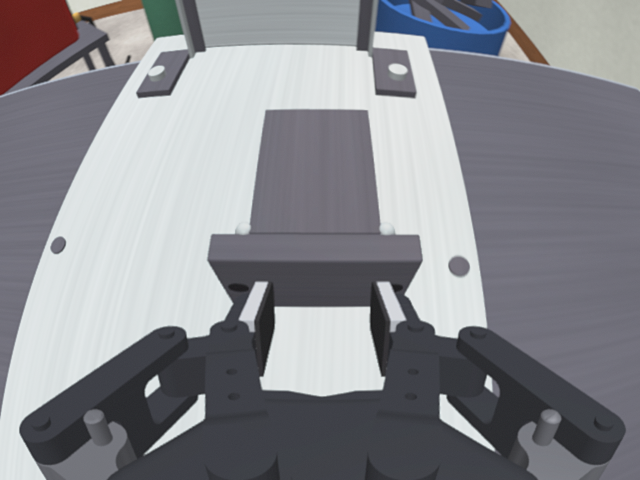

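The bracket follows without slipping: plate (208–421, 262), still square to the fingers. I'll keep turning.

>>> {"name": "jog_arm", "arguments": {
  "steps": [
    [[0.3,0.4,0.7],[1.6,0,-1.2]],
    [[0.55,0.6,0.55],[1.7,0,-1.7]],
    [[0.55,0.6,0.55],[1.7,0,-1.7]],
    [[0.55,0.6,0.55],[1.7,0,-1.7]],
    [[0.55,0.6,0.55],[1.7,0,-1.7]],
    [[0.6,0,0.6],[0,0,0]]
  ]
}}

```text
t: 4.3
tool_pos: [0.592, -0.0918, 0.1468]
tool_rot: [-1.565, -1.904, -0.649]
contact_force: [2.0, -4.1, 1.0]
opening: 0.0405
```

```bash
python3 - <<'E'
from h import *
import cv2
edge()
h=-7.3;F=np.array([-.256,-.0385]);P=F+.025*np.array([np.cos(np.radians(h)),np.sin(np.radians(h))])
pts=path(P,h,[(.072,21.3),(.112,0),(.048,-14),(.02,0)])
print(pts[9])
im=ctrl.get_image("wrist");cv2.imwrite("pics/wrist5.png",im[:,:,::-1])
cv2.imwrite("pics/w5b.png",cv2.resize(im[0:320,120:480,::-1],None,fx=1.85,fy=1.85,interpolation=cv2.INTER_CUBIC))
E
```

```text
t 4.3 edge chute [-0.1765 -0.0437] z 0.0352 head 15.08 lean 44.7 roll 0.28 F [ 1.9689 -4.0521  0.9709] open 0.0405
(np.float64(-0.17622880171469635), np.float64(-0.041605839770735495), 14.000000000000002)
```

View pics/w5b.png

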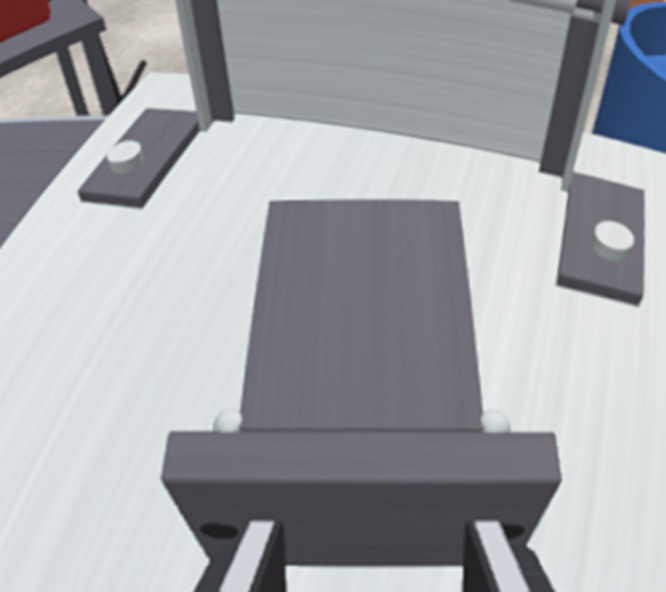

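```bash
python3 - <<'E'
from h import *
b=lambda x,y:(120+x/1.85,y/1.85)
edge()
F,h=brk(b(164,480),b(560,480),b(270,202),b(459,202))
c=ctrl.camera_info("wrist")
for q in [(235,120),(541,170)]:print(w2c(wray(*b(*q),.003,c)))
for a,l1 in((15,.1),(15,.11),(15,.12)):
    P=F+.025*np.array([np.cos(np.radians(h)),np.sin(np.radians(h))])
    pts=path(P,h,[(l1,0),(.056,-h)]);print(l1,pts[-1])
E
```

```text
t 4.35 edge chute [-0.1749 -0.0427] z 0.0352 head 15.08 lean 44.84 roll 0.23 F [ 2.7059 -2.1624  1.1594] open 0.0404
face [-0.1742 -0.0404] width 0.07863643997136904 len 0.08175067057813025 head 15.25937173050852 15.11081317966172
[0.0034 0.0676]
[ 0.0025 -0.0656]
0.1 (np.float64(-0.0232558095699923), np.float64(-0.00028438543032130654), np.float64(8.881784197001252e-16))
0.11 (np.float64(-0.0136049627730584), np.float64(0.002334995432041022), np.float64(8.881784197001252e-16))
0.12 (np.float64(-0.003954115976124516), np.float64(0.00495437629440334), np.float64(8.881784197001252e-16))
```

>>> {"name": "jog_arm", "arguments": {
  "steps": [
    [[0.7,0,0.7],[0,0,0]],
    [[0.7,0,0.7],[0,0,0]],
    [[0.7,0,0.7],[0,0,0]],
    [[0.7,0,0.7],[0,0,0]],
    [[0.7,0,0.7],[0,0,0]],
    [[0.7,0,0.7],[0,0,0]],
    [[0.7,0,0.7],[0,0,0]],
    [[0.7,0,0.7],[0,0,0]]
  ]
}}

```text
t: 5.15
tool_pos: [0.5742, -0.0076, 0.1466]
tool_rot: [-1.565, -1.902, -0.649]
contact_force: [1.6, -4.4, 0.9]
opening: 0.0399
```

```bash
python3 - <<'E'
from h import *
import cv2
edge()
im=ctrl.get_image("wrist");cv2.imwrite("pics/wrist6.png",im[:,:,::-1])
cv2.imwrite("pics/w6b.png",cv2.resize(im[0:320,120:480,::-1],None,fx=1.85,fy=1.85,interpolation=cv2.INTER_CUBIC))
E
```

```text
t 5.15 edge chute [-0.0936 -0.0201] z 0.0351 head 15.01 lean 44.78 roll 0.23 F [ 1.6027 -4.3928  0.886 ] open 0.0399
```

View pics/w6b.png

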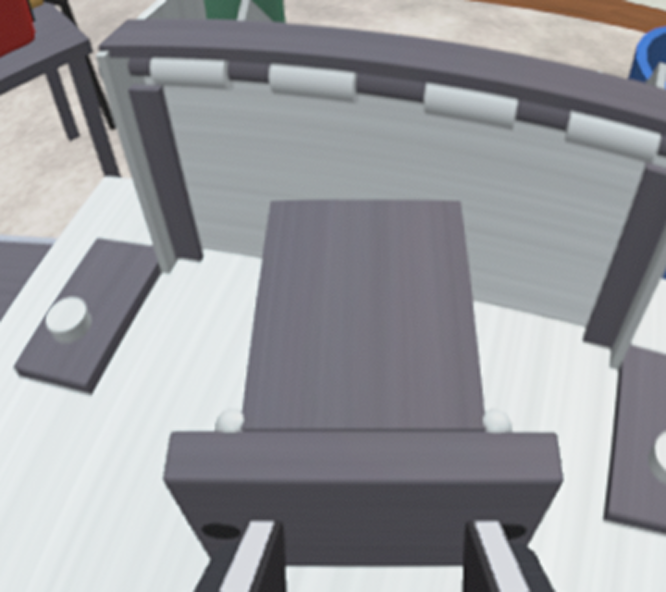

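```bash
python3 - <<'E'
from h import *
h=15.;F=np.array([-.0936,-.0201]);P=F+.025*np.array([np.cos(np.radians(h)),np.sin(np.radians(h))])
pts=path(P,h,[(.03,0),(.056,-15)],ds=.01)
print(pts[-1])
plan([fpose(*a,zt=.027) for a in pts],vmax=.03)
E
```

```text
(np.float64(-0.010107195494667104), np.float64(0.001424236050694918), 0.0)
[[[0.52, 0.07, 0.61], [0.05, 0.09, 0.19]], [[0.71, 0.0, 0.71], [0.0, 0.0, 0.0]], [[0.71, 0.0, 0.71], [0.0, 0.0, 0.0]], [[0.67, -0.64, 0.67], [-1.77, 0.0, 1.77]], [[0.67, -0.64, 0.67], [-1.77, 0.0, 1.77]], [[0.67, -0.64, 0.67], [-1.77, 0.0, 1.77]], [[0.67, -0.64, 0.67], [-1.77, 0.0, 1.77]], [[0.67, -0.64, 0.67], [-1.77, 0.0, 1.77]]]
[[[0.67, -0.64, 0.67], [-1.77, 0.0, 1.77]]]
```

>>> {"name": "jog_arm", "arguments": {
  "steps": [
    [[0.6,0,0.6],[0,0,0.1]],
    [[0.7,0,0.7],[0,0,0]],
    [[0.7,0,0.7],[0,0,0]],
    [[0.65,-0.65,0.65],[-1.8,0,1.8]],
    [[0.65,-0.65,0.65],[-1.8,0,1.8]],
    [[0.65,-0.65,0.65],[-1.8,0,1.8]]
  ]
}}

```text
t: 5.8
tool_pos: [0.5454, 0.0469, 0.1471]
tool_rot: [-1.709, -1.808, -0.705]
contact_force: [-0.2, -6.9, 2.1]
opening: 0.0401
```

```bash
python3 - <<'E'
from h import *
import cv2
edge()
im=ctrl.get_image("wrist");cv2.imwrite("pics/wrist7.png",im[:,:,::-1])
cv2.imwrite("pics/w7b.png",cv2.resize(im[0:320,120:480,::-1],None,fx=1.85,fy=1.85,interpolation=cv2.INTER_CUBIC))
im=ctrl.get_image("side");cv2.imwrite("pics/s7b.png",cv2.resize(im[150:400,120:420,::-1],None,fx=2.3,fy=2.3,interpolation=cv2.INTER_CUBIC))
E
```

```text
t 5.8 edge chute [-0.0383 -0.0048] z 0.0352 head 7.13 lean 44.59 roll 0.26 F [-0.2292 -6.8594  2.1008] open 0.0401
```

View pics/w7b.png

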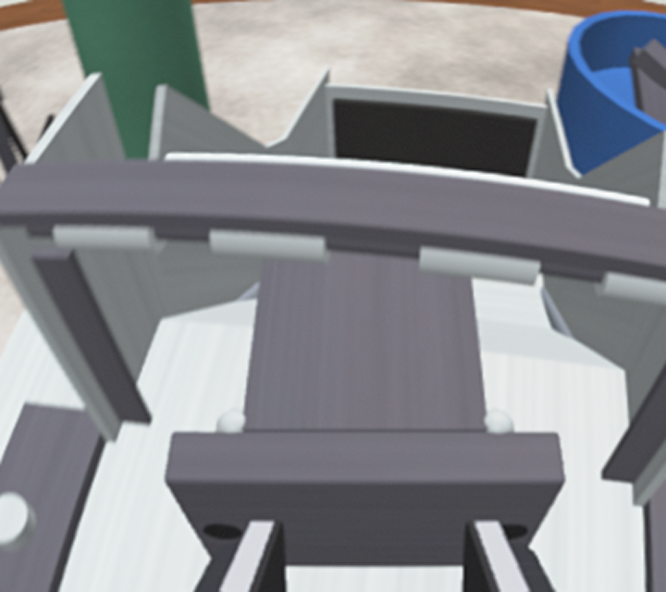

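View pics/s7b.png

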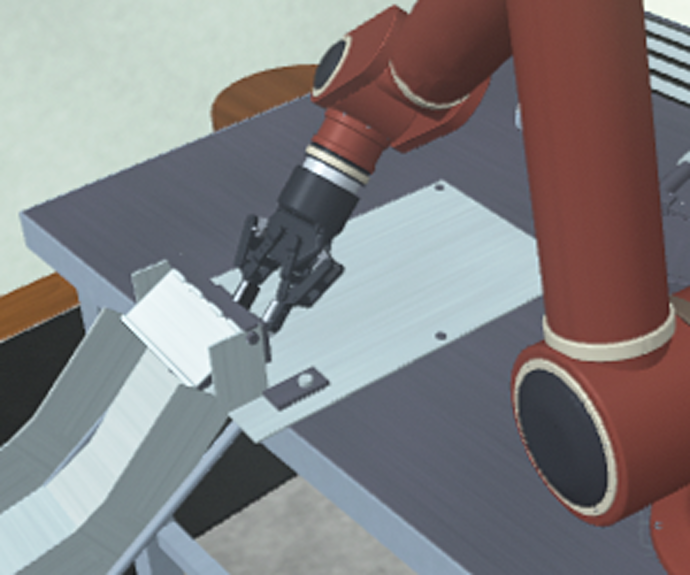

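```bash
python3 - <<'E'
from h import *
c=ctrl.camera_info("wrist");o,p,R=cur();M=np.array(c["camera_from_world"]);K=c["K"]
cam=R.inv().apply(-M[:3,:3].T@M[:3,3]-p);print("cam in tool",cam)
def tr(u,v,x0):
    dx,dy=u-K[0,2],v-K[1,2];r=np.hypot(dx,dy);th=r/K[0,0];s=np.sin(th)/r
    d=R.inv().apply(M[:3,:3].T@np.array([dx*s,-dy*s,-np.cos(th)]));return cam+d*(x0-cam[0])/d[0]
for q in[(25,432),(45,418),(165,330),(185,335),(620,432),(250,325),(205,350)]:
    print(q,[tr(*q,x) for x in(0,.012)])
E
```

```text
cam in tool [0.0663 0.0002 0.0303]
(25, 432) [array([ 0.    , -0.0778,  0.081 ]), array([ 0.012 , -0.0636,  0.0718])]
(45, 418) [array([ 0.    , -0.0752,  0.0883]), array([ 0.012 , -0.0616,  0.0778])]
(165, 330) [array([ 0.    , -0.0584,  0.145 ]), array([ 0.012 , -0.0478,  0.1242])]
(185, 335) [array([ 0.    , -0.0493,  0.1424]), array([ 0.012 , -0.0403,  0.1221])]
(620, 432) [array([0.    , 0.0788, 0.0808]), array([0.012 , 0.0646, 0.0717])]
(250, 325) [array([ 0.    , -0.0266,  0.1522]), array([ 0.012 , -0.0217,  0.1302])]
(205, 350) [array([ 0.    , -0.0388,  0.1332]), array([ 0.012 , -0.0318,  0.1145])]
```

Flap now lies on the bracket, and the bracket is centred in the doorway: jamb strips at (130,420) and (625,480) in the crop, plate from 168 to 562. I'll finish the turn and push on slowly.

>>> {"name": "jog_arm", "arguments": {
  "steps": [
    [[0.6,-0.6,0.65],[-1.7,0.1,1.7]],
    [[0.6,-0.6,0.65],[-1.7,0.1,1.7]],
    [[0.6,-0.6,0.65],[-1.7,0,1.7]],
    [[0.5,0,0.5],[0,0,0]]
  ]
}}

```text
t: 6.3
tool_pos: [0.5275, 0.08, 0.1465]
tool_rot: [-1.833, -1.71, -0.761]
contact_force: [-0.9, -6.8, 2.4]
opening: 0.0397
```

```bash
python3 - <<'E'
from h import *
import cv2
edge()
im=ctrl.get_image("wrist");cv2.imwrite("pics/wrist8.png",im[:,:,::-1])
cv2.imwrite("pics/w8b.png",cv2.resize(im[0:320,120:480,::-1],None,fx=1.85,fy=1.85,interpolation=cv2.INTER_CUBIC))
im=ctrl.get_image("side");cv2.imwrite("pics/s8b.png",cv2.resize(im[200:350,120:320,::-1],None,fx=3.5,fy=3.5,interpolation=cv2.INTER_CUBIC))
E
```

```text
t 6.3 edge chute [-0.0051 -0.0004] z 0.0351 head -0.08 lean 44.83 roll 0.3 F [-0.9439 -6.8178  2.4181] open 0.0397
```

View pics/w8b.png

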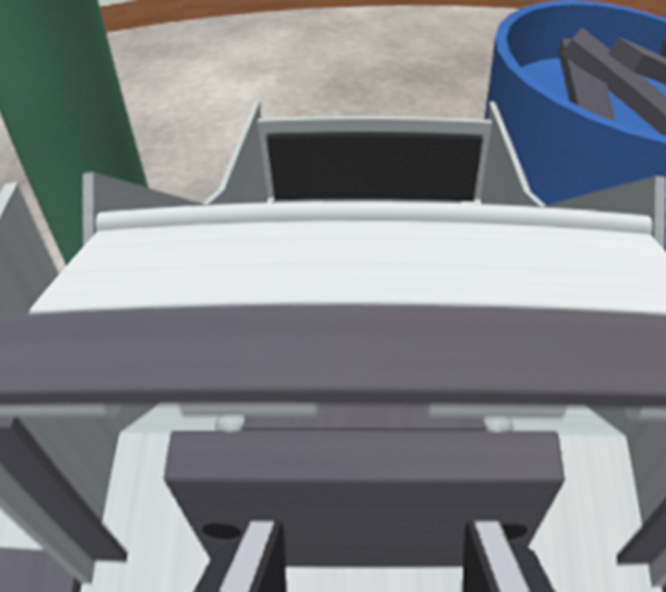

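View pics/s8b.png

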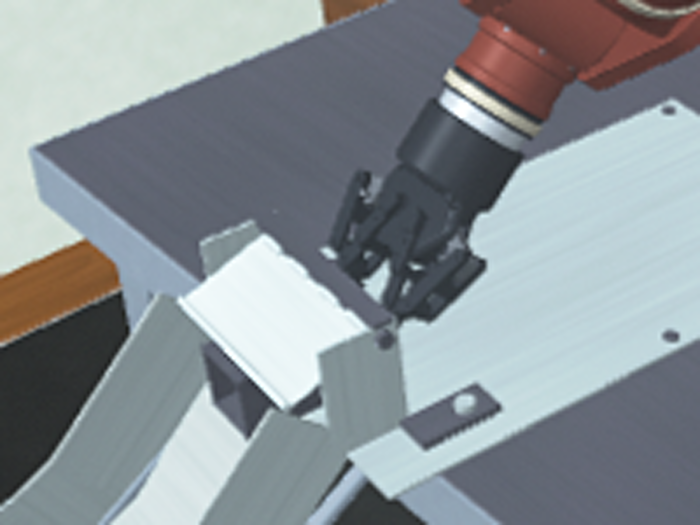

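The side view shows the tube's open end past the sill, under the flap, and it is straight and centred. I'll take small pushes from here.

>>> {"name": "jog_arm", "arguments": {
  "steps": [
    [[0.35,0,0.35],[0,0,0]],
    [[0.35,0,0.35],[0,0,0]],
    [[0.35,0,0.35],[0,0,0]]
  ]
}}

```text
t: 6.7
tool_pos: [0.5304, 0.0941, 0.1482]
tool_rot: [-1.828, -1.712, -0.763]
contact_force: [-1.9, -5.5, 5.6]
opening: 0.0402
```

```bash
python3 - <<'E'
from h import *
import cv2
edge()
im=ctrl.get_image("wrist");cv2.imwrite("pics/w9b.png",cv2.resize(im[0:320,120:480,::-1],None,fx=1.85,fy=1.85,interpolation=cv2.INTER_CUBIC))
im=ctrl.get_image("side");cv2.imwrite("pics/s9b.png",cv2.resize(im[200:350,120:320,::-1],None,fx=3.5,fy=3.5,interpolation=cv2.INTER_CUBIC))
edge()
E
```

```text
t 6.7 edge chute [ 0.0094 -0.0021] z 0.0371 head 0.12 lean 44.95 roll 0.38 F [-1.8754 -5.4537  5.6297] open 0.0402
t 6.8 edge chute [ 0.01   -0.0015] z 0.0366 head 0.14 lean 44.96 roll 0.35 F [0.0911 0.7032 0.8946] open 0.0399
```

View pics/w9b.png

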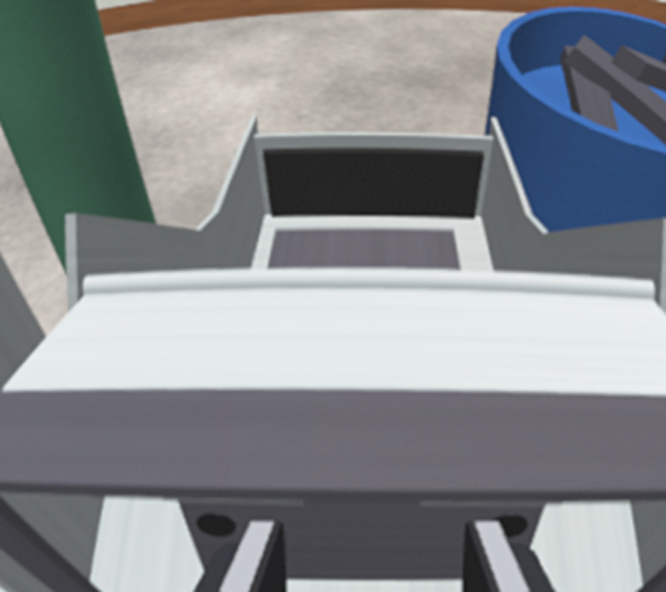

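View pics/s9b.png

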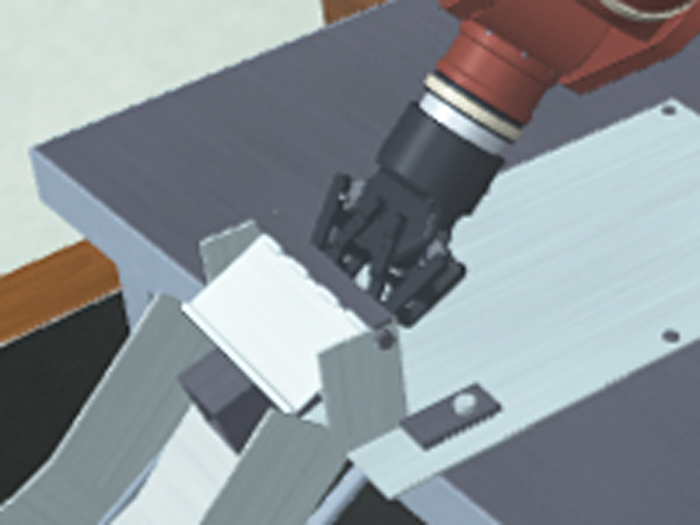

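```bash
python3 - <<'E'
from h import *
import cv2
for i in range(5): im=ctrl.get_image("scene")
edge()
im=ctrl.get_image("side");cv2.imwrite("pics/s10b.png",cv2.resize(im[200:450,60:320,::-1],None,fx=2.4,fy=2.4,interpolation=cv2.INTER_CUBIC))
im=ctrl.get_image("wrist");cv2.imwrite("pics/w10b.png",cv2.resize(im[0:320,120:480,::-1],None,fx=1.85,fy=1.85,interpolation=cv2.INTER_CUBIC))
edge()
E
```

```text
t 7.05 edge chute [ 0.0097 -0.0008] z 0.0357 head 0.1 lean 44.91 roll 0.28 F [-0.2217 -0.0099 -0.5371] open 0.0402
t 7.15 edge chute [ 0.0097 -0.001 ] z 0.0358 head 0.09 lean 44.91 roll 0.3 F [ 0.1738  0.068  -0.1708] open 0.04
```

View pics/s10b.png

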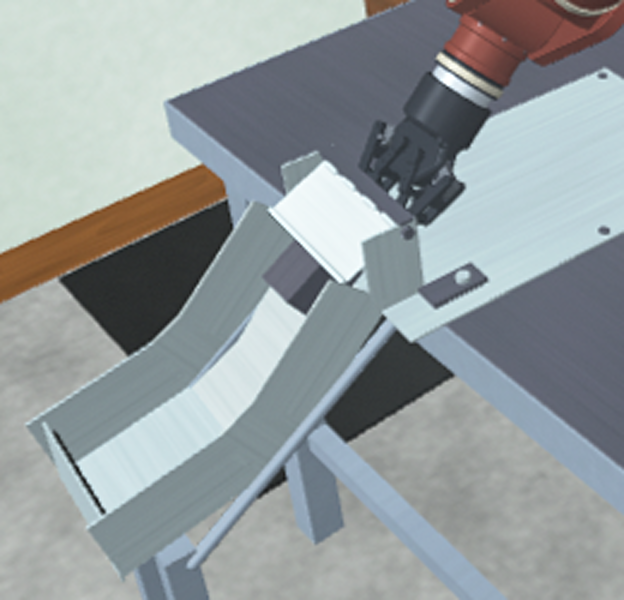

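View pics/w10b.png

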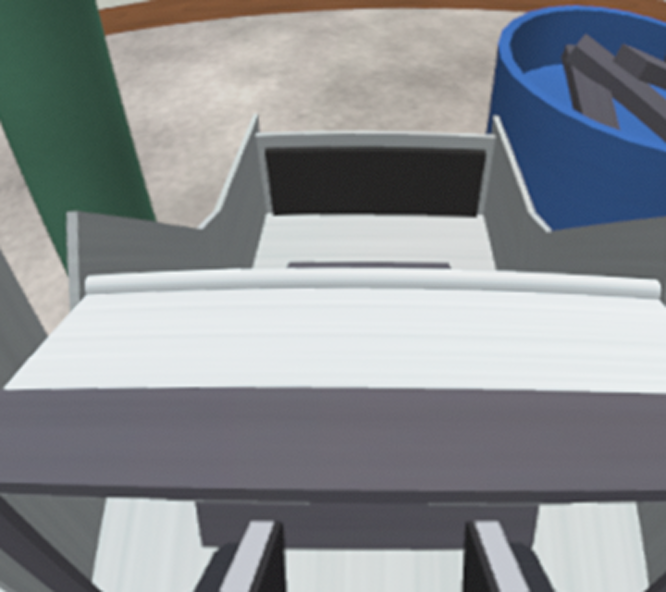

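```bash
python3 - <<'E'
from h import *
import cv2
im=ctrl.get_image("side");cv2.imwrite("pics/s11b.png",cv2.resize(im[230:350,140:260,::-1],None,fx=4.8,fy=4.8,interpolation=cv2.INTER_CUBIC))
im=ctrl.get_image("wrist");cv2.imwrite("pics/w11b.png",cv2.resize(im[0:320,120:480,::-1],None,fx=1.85,fy=1.85,interpolation=cv2.INTER_CUBIC))
a=cv2.imread("pics/w10b.png").astype(int);b=cv2.imread("pics/w11b.png").astype(int)
d=np.abs(a-b).max(2);print((d>40).sum(),np.argwhere(d>40)[:5])
edge()
E
```

```text
39 [[196 528]
 [219 541]
 [219 542]
 [220 542]
 [221 543]]
t 7.25 edge chute [ 0.0097 -0.0011] z 0.0359 head 0.09 lean 44.9 roll 0.31 F [ 0.3239  0.0606 -0.959 ] open 0.0403
```

View pics/s11b.png

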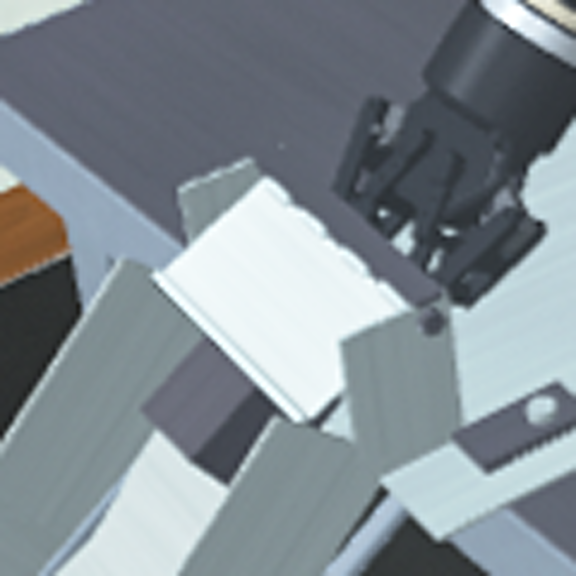

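The bracket has tipped at the sill: plate underside raised, tube nose down on the slide at about (200,400) in the crop. It has stopped there with the flap resting on it, so I'll push a little further.

>>> {"name": "jog_arm", "arguments": {
  "steps": [
    [[0.3,0,0.35],[0,0,0]],
    [[0.3,0,0.35],[0,0,0]]
  ]
}}

```text
t: 7.45
tool_pos: [0.5303, 0.1037, 0.1464]
tool_rot: [-1.83, -1.711, -0.761]
contact_force: [0.4, -0.6, 0.6]
opening: 0.0401
```

```bash
python3 - <<'E'
from h import *
import cv2
edge()
im=ctrl.get_image("side");cv2.imwrite("pics/s12b.png",cv2.resize(im[230:350,140:260,::-1],None,fx=4.8,fy=4.8,interpolation=cv2.INTER_CUBIC))
im=ctrl.get_image("wrist");cv2.imwrite("pics/w12b.png",cv2.resize(im[0:320,120:480,::-1],None,fx=1.85,fy=1.85,interpolation=cv2.INTER_CUBIC))
edge()
E
```

```text
t 7.45 edge chute [ 0.0188 -0.0013] z 0.0351 head 0.03 lean 44.88 roll 0.32 F [ 0.376  -0.5863  0.6349] open 0.0401
t 7.55 edge chute [ 0.0193 -0.0011] z 0.0352 head 0.08 lean 44.92 roll 0.3 F [ 0.0356  1.2899 -0.1775] open 0.0404
```

View pics/s12b.png

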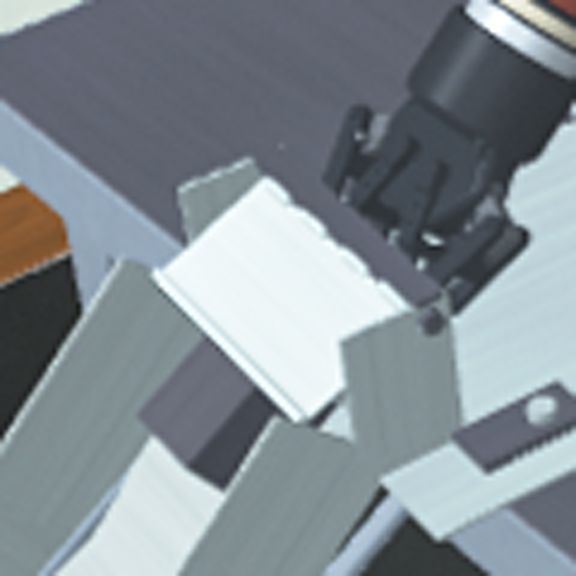

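View pics/w12b.png

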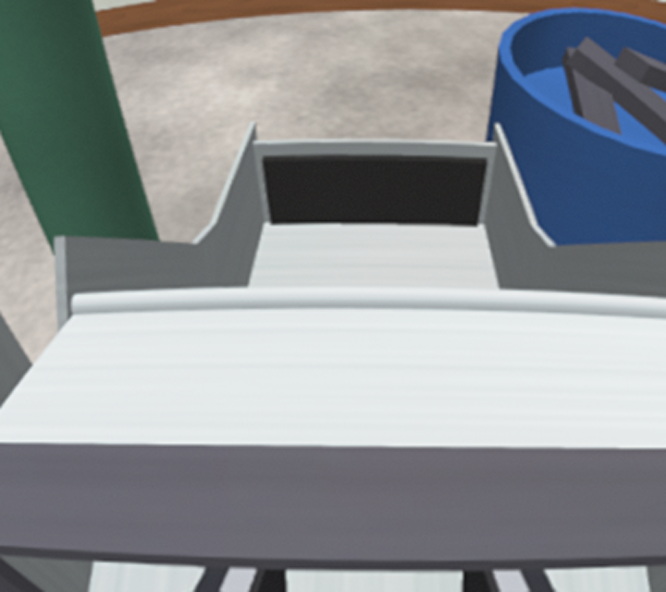

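```bash
python3 - <<'E'
from h import *
def pt(s,y,hn,along,tilt):
    t=np.radians(tilt);d=np.array([np.cos(t),-np.sin(t)]);n=np.array([np.sin(t),np.cos(t)])
    q=np.array([.035,.003])+d*(along-s)+n*hn;return [*c2w(q[0],y),q[1]]
# along measured from plate face; tube end at .082
for tilt in(35,45):
  for s in(.012,.018,.024,.030):
    P=[pt(s,.025,.05,.082,tilt),pt(s,-.025,.05,.082,tilt),pt(s,-.025,0,.082,tilt)]
    print(tilt,s,((proj("side",P)-[140,230])*4.8).round(0).tolist())
# actual: flap lower edge px
for a in(1.0,1.1,1.2,1.3):
    print(a,((proj("side",[[*c2w(.075*np.sin(a),y),.08-.075*np.cos(a)] for y in(.072,-.072)])-[140,230])*4.8).round(0).tolist())
E
```

```text
35 0.012 [[161.0, 493.0], [112.0, 439.0], [179.0, 477.0]]
35 0.018 [[169.0, 483.0], [120.0, 429.0], [187.0, 468.0]]
35 0.024 [[178.0, 473.0], [129.0, 419.0], [195.0, 458.0]]
35 0.03 [[186.0, 462.0], [137.0, 409.0], [203.0, 448.0]]
45 0.012 [[168.0, 516.0], [119.0, 461.0], [197.0, 485.0]]
45 0.018 [[175.0, 505.0], [126.0, 451.0], [203.0, 474.0]]
45 0.024 [[182.0, 494.0], [133.0, 440.0], [210.0, 464.0]]
45 0.03 [[189.0, 484.0], [139.0, 430.0], [216.0, 454.0]]
1.0 [[312.0, 432.0], [165.0, 285.0]]
1.1 [[303.0, 425.0], [156.0, 277.0]]
1.2 [[295.0, 416.0], [149.0, 269.0]]
1.3 [[289.0, 406.0], [142.0, 259.0]]
```

```bash
python3 - <<'E'
from h import *
from scipy.optimize import least_squares
obs=np.array([[195,462],[138,412],[222,490]])/4.8+[140,230]
def pts(v):
    x,z,t,y0=v;d=np.array([np.cos(t),-np.sin(t)]);n=np.array([np.sin(t),np.cos(t)]);q0=np.array([x,z])
    return [[*c2w((q0+n*.05)[0],y0+.025),(q0+n*.05)[1]],[*c2w((q0+n*.05)[0],y0-.025),(q0+n*.05)[1]],[*c2w(q0[0],y0+.025),q0[1]]]
r=least_squares(lambda v:(proj("side",pts(v))-obs).ravel(),[.07,-.03,.6,0]);print(r.x,np.degrees(r.x[2]),r.cost,r.fun)
x,z,t,_=r.x;print("rear bottom",x-.082*np.cos(t),z+.082*np.sin(t))
n=np.array([np.sin(t),np.cos(t)]);print("rear top",x-.082*np.cos(t)+.05*n[0],z+.082*np.sin(t)+.05*n[1])
E
```

```text
[-0.0225 -0.2787  0.4605 -0.2858] 26.38407434358482 6.0813336922335965 [-2.4207 -1.3917  1.5372  0.4669  0.9344  0.955 ]
rear bottom -0.09591760563824324 -0.2422568152563067
rear top -0.0736982959220242 -0.19746504954278818
```

```bash
python3 - <<'E'
from h import *
from scipy.optimize import least_squares
for name,o in (("s11",[[198,468],[141,408]]),("s12",[[195,462],[138,412]])):
    obs=np.array(o)/4.8+[140,230]
    def pts(v):
        s,t=v;d=np.array([np.cos(t),-np.sin(t)]);n=np.array([np.sin(t),np.cos(t)]);q=np.array([.035,.003])+d*(.082-s)+n*.05
        return [[*c2w(q[0],.025),q[1]],[*c2w(q[0],-.025),q[1]]]
    r=least_squares(lambda v:(proj("side",pts(v))-obs).ravel(),[.02,.5]);print(name,r.x,np.degrees(r.x[1]),r.fun)
E
```

```text
s11 [0.0356 0.7095] 40.650224512841866 [-0.788  -0.6865  0.7841  0.6888]
s12 [0.0335 0.6696] 38.36297025613123 [-0.781   0.351   0.7951 -0.3643]
```

```bash
python3 - <<'E'
from h import *
import cv2
im=ctrl.get_image("side");cv2.imwrite("pics/s13b.png",cv2.resize(im[285:345,160:220,::-1],None,fx=9,fy=9,interpolation=cv2.INTER_CUBIC))
im=ctrl.get_image("scene");cv2.imwrite("pics/c13b.png",cv2.resize(im[160:300,400:590,::-1],None,fx=4,fy=4,interpolation=cv2.INTER_CUBIC))
edge()
E
```

```text
t 7.65 edge chute [ 0.019  -0.0012] z 0.0352 head 0.07 lean 44.91 roll 0.31 F [-0.3759 -0.9056 -0.5612] open 0.0402
```

View pics/s13b.png

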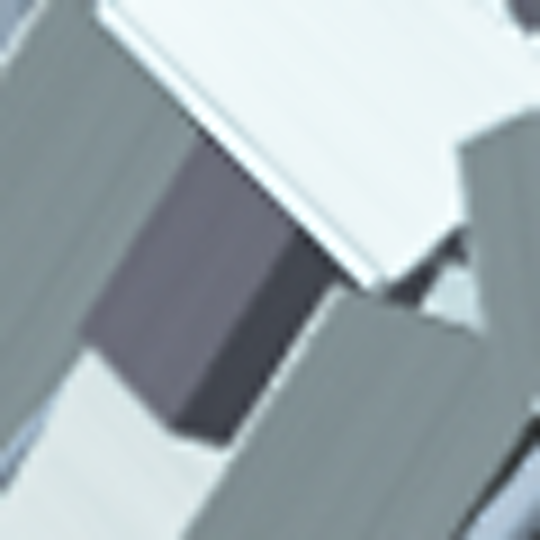

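View pics/c13b.png

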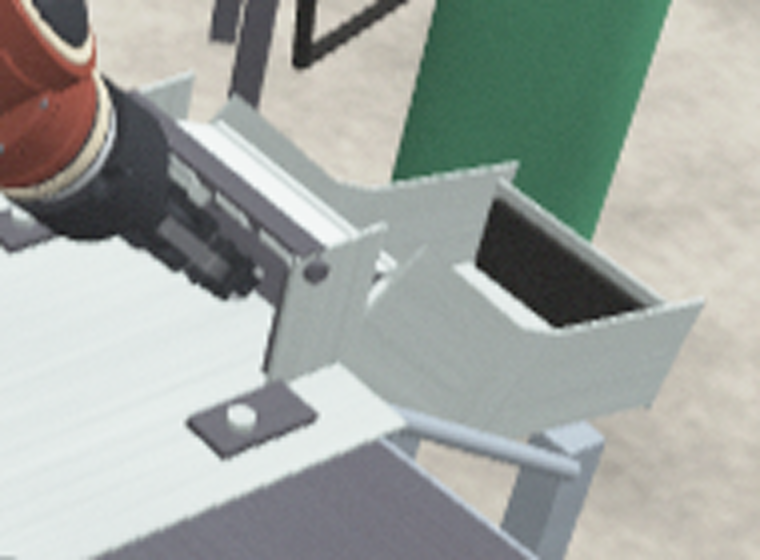

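>>> {"name": "jog_arm", "arguments": {
  "steps": [
    [[0,0,0.4],[0,0,0]],
    [[0,0,0.4],[0,0,0]]
  ]
}}

```text
t: 7.85
tool_pos: [0.531, 0.1094, 0.1409]
tool_rot: [-1.83, -1.712, -0.762]
contact_force: [0.1, -1.2, 0.0]
opening: 0.0398
```

```bash
python3 - <<'E'
from h import *
import cv2
edge()
im=ctrl.get_image("side");cv2.imwrite("pics/s14b.png",cv2.resize(im[285:345,160:220,::-1],None,fx=9,fy=9,interpolation=cv2.INTER_CUBIC))
im=ctrl.get_image("wrist");cv2.imwrite("pics/w14b.png",cv2.resize(im[120:420,120:520,::-1],None,fx=1.9,fy=1.9,interpolation=cv2.INTER_CUBIC))
edge()
E
```

```text
t 7.85 edge chute [ 0.0246 -0.0018] z 0.0296 head 0.03 lean 44.87 roll 0.39 F [ 0.1343 -1.1993  0.015 ] open 0.0398
t 7.95 edge chute [ 0.0247 -0.0013] z 0.0292 head 0.06 lean 44.87 roll 0.33 F [ 0.1791 -0.8753 -0.1899] open 0.0399
```

View pics/s14b.png

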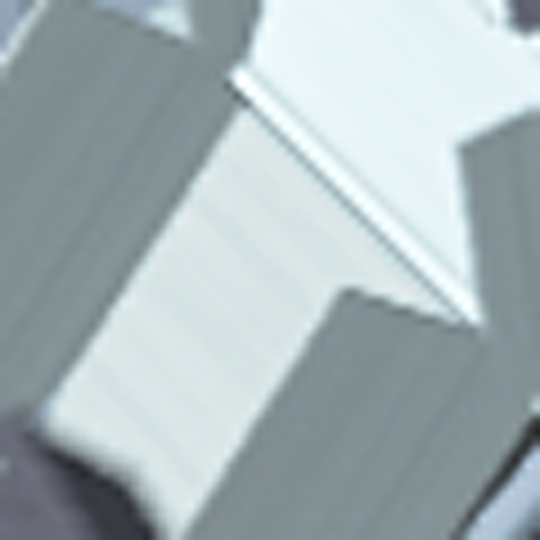

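View pics/w14b.png

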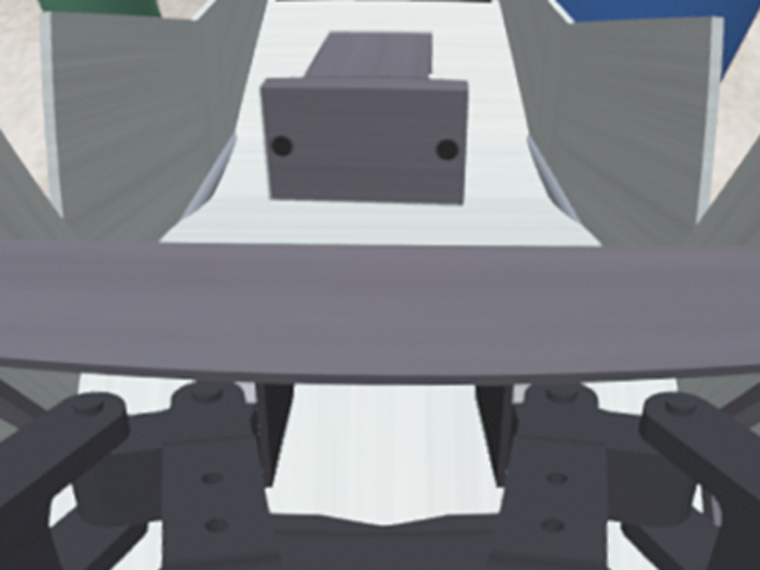

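The bracket slid off and is now down the chute, at about (365,140) in the wrist crop. I'll draw the fingers straight back out.

>>> {"name": "jog_arm", "arguments": {
  "steps": [
    [[-0.7,0,-0.7],[0,0,0]],
    [[-0.8,0,-0.8],[0,0,0]],
    [[-1.0,0,-1.0],[0,0,0]],
    [[-1.0,0,-1.0],[0,0,0]],
    [[-1.0,0,-1.0],[0,0,0]],
    [[-1.5,0,-1.5],[0,0,0]],
    [[-2.0,0,-2.0],[0,0,0]],
    [[-2.0,0,-2.0],[0,0,0]]
  ]
}}

```text
t: 8.75
tool_pos: [0.5197, -0.0408, 0.1411]
tool_rot: [-1.828, -1.713, -0.761]
contact_force: [1.5, 0.2, -0.8]
opening: 0.0399
```

>>> {"name": "jog_arm", "arguments": {
  "steps": [
    [[-0.5,0,-3.0],[0,0,0]],
    [[-0.5,0,-3.0],[0,0,0]],
    [[0,0,0],[0,0,0]],
    [[0,0,0],[0,0,0]],
    [[0,0,0],[0,0,0]],
    [[0,0,0],[0,0,0]],
    [[0,0,0],[0,0,0]],
    [[0,0,0],[0,0,0]]
  ]
}}

```text
t: 9.55
tool_pos: [0.5131, -0.0975, 0.1753]
tool_rot: [-1.834, -1.704, -0.761]
contact_force: [0.0, -0.4, 0.3]
opening: 0.04
```

```bash
python3 - <<'E'
from h import *
import cv2
edge()
im=ctrl.get_image("side");cv2.imwrite("pics/s15b.png",im[:,:,::-1])
im=ctrl.get_image("wrist");cv2.imwrite("pics/w15b.png",im[:,:,::-1])
im=ctrl.get_image("scene");cv2.imwrite("pics/c15b.png",im[:,:,::-1])
edge()
E
```

```text
t 9.55 edge chute [-0.1829  0.0014] z 0.0642 head -0.29 lean 44.97 roll 0.11 F [ 0.0323 -0.3962  0.2885] open 0.04
t 9.7 edge chute [-0.1832  0.0012] z 0.0644 head -0.31 lean 44.96 roll 0.14 F [-0.6465  0.3092  0.7983] open 0.0399
```

View pics/s15b.png

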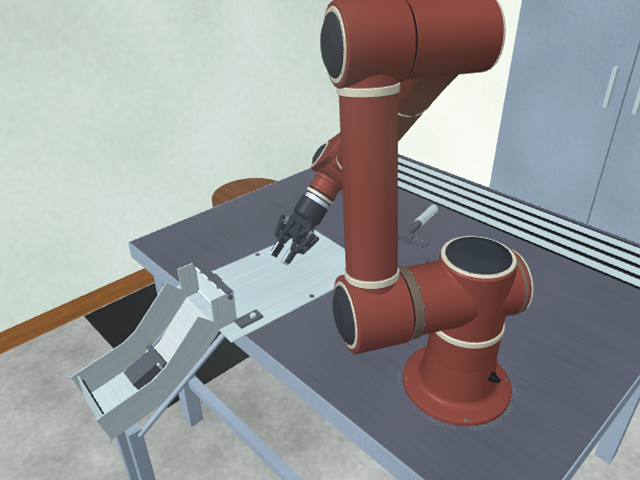

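View pics/w15b.png

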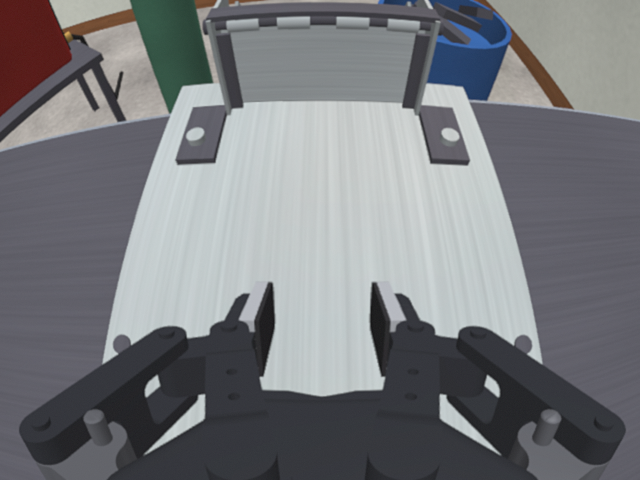

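View pics/c15b.png

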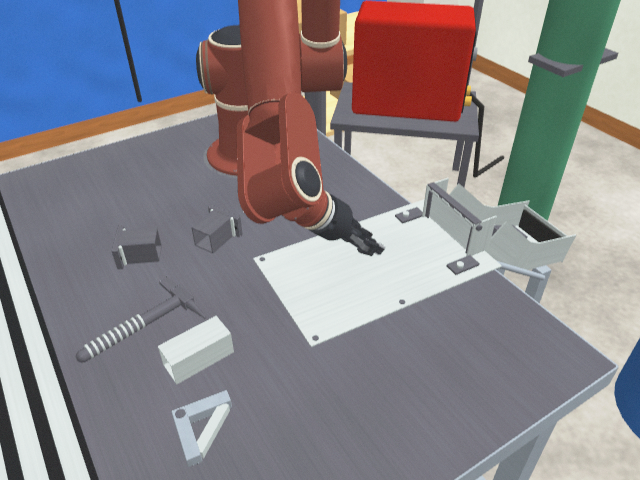

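The flap hangs shut and the bystanders lie where they were. The bracket is at side pixel (147,366), near the bend, so I'll check whether it is at rest.

```bash
python3 - <<'E'
from h import *
import cv2
for i in range(10): im=ctrl.get_image("side")
a=cv2.imread("pics/s15b.png").astype(int);d=np.abs(a-im[:,:,::-1].astype(int)).max(2)[340:400,100:190];print("changed px in chute",(d>50).sum(),d.max())
cv2.imwrite("pics/s16b.png",cv2.resize(im[250:450,60:260,::-1],None,fx=3,fy=3,interpolation=cv2.INTER_CUBIC))
c=cv2.imread("pics/c15b.png").astype(int);e=cv2.imread("pics/scene0.png").astype(int)
d=np.abs(c-e).max(2);d[:,250:420]=0;print("scene changed",(d[200:470,60:250]>60).sum(), "flap area",(d[170:290,420:580]>60).sum())
edge()
E
```

```text
changed px in chute 0 3
scene changed 101 flap area 50
t 10.2 edge chute [-0.1838  0.0008] z 0.0648 head -0.35 lean 44.95 roll 0.18 F [ 0.0521 -0.8067  0.1158] open 0.0399
```

View pics/s16b.png

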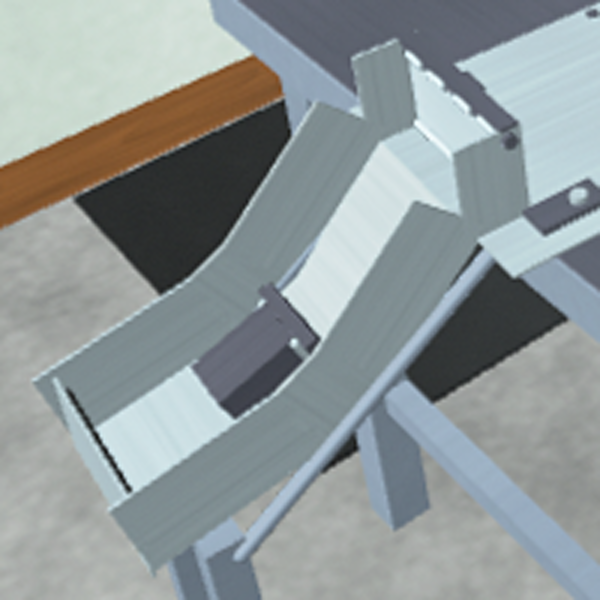

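```bash
python3 - <<'E'
import cv2,numpy as np
c=cv2.imread("pics/c15b.png").astype(int);e=cv2.imread("pics/scene0.png").astype(int)
d=np.abs(c-e).max(2);d[:,250:420]=0
for a,(r0,r1,k0,k1) in {"left":(200,470,60,250),"chute":(170,290,420,580)}.items():
    q=np.argwhere(d[r0:r1,k0:k1]>60)+[r0,k0];print(a,q.min(0),q.max(0),q.mean(0))
E
```

```text
left [200 239] [217 249] [207.         245.02970297]
chute [226 492] [237 526] [231.58 508.32]
```

The only changes are the arm itself and the bracket now showing in the chute. I'm handing in.

```bash
python3 - <<'E'
from station import ctrl
print(ctrl.finish_job())
E
```

```text
the job is handed in; nothing more can be done
None
```

The bracket is in the chute, the flap hangs shut again, and the job was handed in at about 10.2 s; no verdict was reported.

I pushed the bracket that lay on the apron with the fingertips leaning about 45°. I steered it from about -37 mm off-centre and -7° to mid-doorway, straight. It went in under the flap and over the sill, and I then drew the fingers straight back out.

**Last checks:**
- **Bracket:** at rest on the upper part of the foot tray, with no pixel change there over 0.5 s.
- **Flap:** looks shut in the scene, side and wrist views.
- **Bystanders and look-alikes:** no image change where they lie.
- **Robot:** clear of everything, fingers about 180 mm in front of the flap, with the wrist force at noise level. Wrist forces read during the push stayed under about 8 N.

**What did not go to plan:** the bracket tipped when its plate face was about 10 mm inside the flap, as expected, but then hung at the sill under the flap. It needed about 15 mm more finger travel, to about 25 mm inside, before it slid down.

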